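# Offer up a heater lid to its plug-in hinge block and hold it for the pin

### The job

The dry-block heater is being put back together after cleaning. Plug the loose aluminium hinge block upright into the rectangular socket at the back of the heater, fully home, and let go of it; then take the white lid out of the drip rack, keep it upright with its black gasket towards the front of the heater, and lower its knuckle between the block's two knuckles until the three pin holes line up. Finish while holding the lid there, upright and without leaning on the block, so that I can slide the hinge pin through; leave the hinge pin, the beaker and the vial alone.

Things in the scene. Friction and masses are not known exactly. Their poses are not given: they have to be found in the camera images.
- heater: Dry-block heater, fixed, white, 170 (x) x 130 (y) x 45 mm high, origin at the centre of its underside. Its -x side is the front (knob and small display on the deck). An aluminium block with 12 tube wells, 66 x 96 mm, stands 16 mm above the deck (61 mm above the desk), from 36 mm in front of to 30 mm behind the origin.
- socket (a point): Centre of the mouth of the rectangular socket in an aluminium plate at the back of the heater's deck, level with the deck (45 mm above the desk); axes as the heater's. The hole is 22 (x) x 32 (y) mm and 16.5 mm deep.
- block_center (a point): Centre of the loose aluminium hinge block, 90 g, upright on the desk, 25.5 mm above its foot; z up, y along its pin holes, front and back alike. Foot: plug 20 (x) x 30 (y) x 15 mm, 3 mm chamfers. Then a body 26 x 44 mm; its underside is the shoulder that rests on the deck. On it two round-topped knuckles, to 51 mm above the foot, outer ends 44 mm apart (grip there), 24 mm gap between.
- block_bore (a point): Point midway between the hinge block's two knuckles, on the axis of their 8 mm pin holes (y), 13.5 mm above block_center, 24 mm above the shoulder. The knuckles are 10 mm long and 24 mm in diameter; between them, 10 mm under this point, is the floor of a trough with steep sides.
- lid_tab (a point): Centre of the lift tab at the top of the white lid (110 g), upright in the drip rack. Tab: 10 mm thick (x), 46 mm wide (y), from 14.5 mm above this point to 12.5 mm below, where the flat panel begins: 8 mm thick, 96 mm wide, down to 84.5 mm below this point. z up, y along the knuckle; the -x side carries the gasket.
- lid_knuckle (a point): Centre of the lid's single knuckle at its lower edge, on the axis of its 8 mm pin hole, 99.5 mm straight below lid_tab. The knuckle is a barrel 18 mm in diameter and 21 mm long in y with chamfered ends; a web 8 mm thick and 19.5 mm wide joins it to the panel, whose lower edge is 15 mm above this point. y is along the hole.
- lid_gasket (a point): Centre of the gasket side of the lid's panel, 6.7 mm in front of the panel's mid plane: a black rubber frame 68 mm wide and 53 mm high on the white panel.
- drip_rack: Grey drip rack, fixed, 128 x 124 mm, origin at the centre of its underside. Two rails of upright teeth, 63 mm high, 84 mm apart; the lid stands in the middle slots, 10.5 mm wide and 30 mm deep, the lower corners of its panel on the slot floors 33 mm above the desk. Lift the lid straight up by at least 45 mm to clear it.
- hinge_pin: Bystander: steel hinge pin, 6 mm thick and about 65 mm long with a cross handle, lying on the desk; origin under its middle.
- beaker: Bystander: small glass beaker with pink contents, 52 mm wide, 64 mm high; origin at the centre of its underside.
- vial: Bystander: capped sample vial, 22 mm wide, 58 mm high; origin at the centre of its underside.
Not all that is in view belongs to the job. There is more than one size of the part that bears block_center; the job needs the smallest.

How it is judged (in metres and radians):
On the way:
1. the hinge block is plugged fully home in the socket, upright, and let go (horizontal distance between block_center and socket below 0.003 m and z of block_bore in the frame of socket below 0.0262 m and angle between block_center's own z axis and vertical below 0.07 rad and angle between the y axis of block_bore and the y axis of socket, either way round below 0.12 rad and contact force between the fingers and hinge_block below 0.1 N), for 0.2 s.
At the end, for the whole second after the job is handed in: Block home in the socket: 3 mm sideways, shoulder within 2 mm of the deck, upright. Fingers hold the lid upright (8 degrees), gasket to the front, its hole within 2 mm of the block's (2.5 mm lengthwise, 5 degrees), pressing on the block under 20 N, not touching the heater (horizontal distance between block_center and socket below 0.003 m and z of block_bore in the frame of socket below 0.0262 m and angle between block_center's own z axis and vertical below 0.07 rad and angle between the y axis of block_bore and the y axis of socket, either way round below 0.12 rad and x of lid_knuckle in the frame of block_bore between -0.002 and 0.002 m and z of lid_knuckle in the frame of block_bore between -0.002 and 0.002 m and y of lid_knuckle in the frame of block_bore between -0.0025 and 0.0025 m and angle between the y axis of lid_knuckle and the y axis of block_bore, either way round below 0.09 rad and angle between lid_knuckle's own z axis and vertical below 0.14 rad and x of lid_gasket in the frame of socket below 0 m and contact force between the fingers and lid above 2 N and contact force between lid and hinge_block below 20 N and contact force between lid and heater below 0.5 N and linear speed of lid below 0.02 m/s); the arm keeps its last pose, push and grip.
It fails at once if the hinge pin is disturbed (distance of hinge_pin from where it was at the start of the episode above 0.02 m).
It fails at once if the beaker is disturbed (distance of beaker from where it was at the start of the episode above 0.02 m).
It fails at once if the vial is disturbed (distance of vial from where it was at the start of the episode above 0.02 m).
It also fails if it takes over 72 s, if anything falls off the work surface, if the arm or the gripper's body presses on something with over 40 N, if the wrist force passes 120 N, or if a joint passes its speed limit or range.

### The arm

A 7-joint arm with a two-finger parallel gripper is mounted at the origin on a cart in front of the work surface, level with it; the furniture and walls round the work are solid. World frame = base frame: x ahead of the robot, y to its left, z up, the work surface at z = 0. Lengths are in mm, angles in rad, forces in N, time in s.
With the tool pointing down it reaches from about 350 to 900 mm from the base axis. Payload 7.2 kg.
Tool frame: the origin (TCP) lies at the very end of the fingers, on their centre line; the grasp point (between the pads) lies 19 mm behind it; z points along the fingers, y is the line along which they close (so a half turn about z gives the same grasp; the last joint's range is limited). The gripper opens to 88 mm and grips with 3 to 60 N. Pads are 20 mm wide; open, the fingers measure 115 mm over their backs; the gripper's body (75 mm by 178 mm) begins 61 mm behind the grasp point.
Start: joints at [1.127, 0.411, -0.013, 1.596, 0.006, 1.134, -0.082], TCP at [229.374, -581.392, 222.653] pointing down, gripper open.
Joint ranges: [-2.95, 2.95], [-0.29, 1.99], [-1.47, 1.44], [0.14, 2.54], [-1.03, 4.17], [0.13, 1.85], [-2.86, 2.86]. Speed limits (rad/s): [2.39, 2.39, 3.01, 3.01, 3.14, 3.14, 3.14].

### API

Orientations are given as a unit quaternion [w, x, y, z].
In Python, from station import arm, imaging gives the robot as it stands.
- The arm moves only by the tool jog_arm, never from a script. Its argument "steps" is a list of rows, each a list of 7 numbers: the shift along the tool's x, y, z in m, then the turn, a rotation vector about the tool's x, y, z in degrees, then the closure, from -1 (fully open) to 1 (shut). A call has 1 to 8 rows; each row is the pose to reach, as a shift and turn from the pose commanded when the call began, along the tool's axes at that moment; what a row does not reach only later rows make up. A row lasts 1/10 s, in which the tool goes at most 50 mm and 8.59 degrees, less where a joint would pass 70% of its speed; a pose out of reach is approached as far as the arm can. A call with a gripper value outside its range is refused whole. The fingers move at their own pace and stop on an object; "grip_force" is the grip in N (left out, the last holds). Time passes only in rows, so rows that repeat a pose let the fingers close. It gives the time, the measured TCP pose, the force, the opening and the grip force at its end, in the units of the state.
- arm.read_state(): the state, without advancing time (a new reading comes with each control period).
- imaging.grab_frame(name): name is "scene" or "top" or "wrist"; returns the picture (384x512x3 uint8, red, green, blue); there is no depth.
- imaging.camera_info(name): a dict with "fx", "fy", "cx", "cy" (pixels), "dist_coeffs" ([k1, k2, p1, p2, k3] as OpenCV has them; the pictures are not rectified), "pose" (4x4, takes a point from camera to world coordinates). Camera axes: x right, y up, looking along -z (the intrinsics and any distortion apply to the point x, -y, -z); pixel columns grow to the right and rows downward; lengths in mm; the calibration is good to about 2 mm. A picture is of the moment at which its call begins: read the wrist's pose just before it. camera_info takes no time and is no camera call; for the wrist camera it gives the pose at the moment of the call.
- arm.sign_off(): hands the job in; it is judged then, once.
The state is a dict: "t": time; "joint_pos": joint angles; "joint_velocities": joint speeds; "tau": joint torques, N m; "tcp_pos": TCP position; "eef_rot": TCP orientation; "force": force on the tool from outside, world axes, zero at the start; "ft_torque": the same for the moment, N m; "width": opening from 0.0 (shut) to 1.0 (fully open); "grip_force": force on a finger pad.
Only numpy, scipy, OpenCV 4.12 (cv2) and the standard library are available. Lean on these libraries where they do the work, as an engineer would, in place of code of your own. Each camera call takes 0.05 s, during which the arm holds its last target. There are 200 camera calls.

## Working session

There is one attempt and no reset: what is moved stays moved. The work goes in short steps, Python scripts to look and compute and a tool call to move; the robot and the scene stay as the last step left them, time stands still between calls to the robot, and variables do not carry over. Pictures are saved under pics/ and viewed, at most 10 in all, crops included, and the job is handed in when it is done.

Besides the shell and the picture viewer there is one more tool, called after "Request:" as name(argument=value, ...), one argument or row to a line, values as JSON. jog_arm: Moves the arm, as the interface text tells. Its arguments: {"type":"object","properties":{"steps":{"type":"array","items":{"type":"array","items":{"type":"number"}}},"grip_force":{"type":"number"}},"required":["steps"]}

```bash
mkdir -p pics; cat > h.py <<'E'
import numpy as np, cv2
from station import arm, imaging
from scipy.spatial.transform import Rotation as R
def grab(name, fn=None):
    ci=imaging.camera_info(name); im=imaging.grab_frame(name)
    if fn: cv2.imwrite('pics/'+fn, cv2.cvtColor(im,cv2.COLOR_RGB2BGR))
    return im,ci
def K(ci): return np.array([[ci['fx'],0,ci['cx']],[0,ci['fy'],ci['cy']],[0,0,1.]])
def ray(ci,px):
    u=cv2.undistortPoints(np.array([[px]],float),K(ci),np.array(ci['dist_coeffs'],float))[0,0]
    T=np.array(ci['pose']); d=T[:3,:3]@np.array([u[0],-u[1],-1]); return T[:3,3],d/np.linalg.norm(d)
def onz(ci,px,z):
    o,d=ray(ci,px); return o+d*(z-o[2])/d[2]
def tri(rs):
    A=sum(np.eye(3)-np.outer(d,d) for o,d in rs); b=sum((np.eye(3)-np.outer(d,d))@o for o,d in rs)
    p=np.linalg.solve(A,b); return p,[np.linalg.norm(np.cross(p-o,d)) for o,d in rs]
def proj(ci,p):
    T=np.array(ci['pose']); c=T[:3,:3].T@(np.array(p,float)-T[:3,3]); c=c*[1,-1,-1]
    return cv2.projectPoints(c[None],np.zeros(3),np.zeros(3),K(ci),np.array(ci['dist_coeffs'],float))[0][0,0]
E
python3 - <<'E'
from h import *
np.set_printoptions(precision=3,suppress=True)
for n in ['scene','top','wrist']:
    im,ci=grab(n,n+'0.png'); print(n,ci['fx'],ci['dist_coeffs'],np.array(ci['pose']))
s=arm.read_state();print(s['t'],s['tcp_pos'],s['eef_rot'],s['width'])
a=cv2.imread('pics/scene0.png');b=cv2.imread('pics/top0.png')
E
```

```text
scene 357.0311839218318 [0.036 0.    0.    0.    0.   ] [[ -0.894   0.278  -0.352 164.12 ]
 [ -0.448  -0.544   0.709 645.759]
 [  0.006   0.792   0.611 709.695]
 [  0.      0.      0.      1.   ]]
top 363.93874558256397 [0.024 0.    0.    0.    0.   ] [[  0.019   0.996  -0.092 467.631]
 [ -1.      0.018  -0.008 -71.629]
 [ -0.006   0.092   0.996 948.592]
 [  0.      0.      0.      1.   ]]
wrist 266.3692000673973 [-0.038  0.     0.     0.     0.   ] [[   0.368    0.89     0.27   303.795]
 [  -0.93     0.353    0.104 -551.57 ]
 [  -0.002   -0.289    0.957  383.682]
 [   0.       0.       0.       1.   ]]
0.15 [ 229.231 -581.041  222.009] [-0.001  0.982  0.187 -0.   ] 1.0007629588920068
```

View pics/scene0.png

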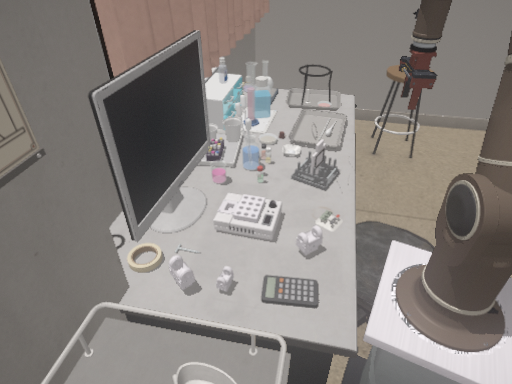

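View pics/top0.png

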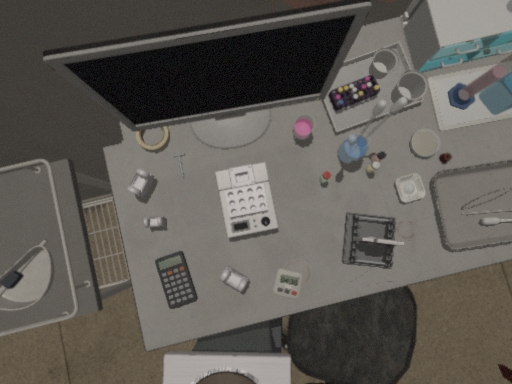

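The scene and top views show three hinge blocks, at top-view pixels (140,183), (154,222) (the smallest) and (235,279). The heater is at (246,203) with its socket at (242,176). The rack and lid are at (372,240), the hinge pin at (181,165), the vial at (326,177) and the beaker at (303,128).

```bash
python3 - <<'E'
from h import *
np.set_printoptions(precision=1,suppress=True)
ci=imaging.camera_info('top'); cs=imaging.camera_info('scene')
for n,p,z in [('small',(154,222),25),('big',(140,183),25),('med',(235,279),25),('socket',(242,176),45),('lidL',(362,238),120),('lidR',(404,243),120),('pin',(181,165),3)]:
    q=onz(ci,p,z);print(n,q,proj(cs,q))
for c in [((217,172)),(265,165),(277,233),(228,238)]: print('heatcorner',onz(ci,c,45))
for n,a,b in [('block',(154,222),(225,280)),('lidtop',(382,241),(320,147)),('socket',(242,176),(249,203))]:
    print(n,tri([ray(ci,a),ray(cs,b)]))
s=arm.read_state(); Rt=R.from_quat(np.roll(s['eef_rot'],-1)).as_matrix(); print(Rt)
w=imaging.camera_info('wrist'); print(Rt.T@(np.array(w['pose'])[:3,3]-s['tcp_pos'])); print(Rt.T@np.array(w['pose'])[:3,:3])
E
python3 -c "
import cv2
a=cv2.imread('pics/scene0.png')[110:310,150:360];b=cv2.imread('pics/top0.png')[140:300,120:420]
cv2.imwrite('pics/c1.png',cv2.resize(a,None,fx=3,fy=3)[:600,:800])"
```

```text
small [480.  192.1  25. ] [225.  280.1]
big [578.7 232.3  25. ] [180.8 277.2]
med [342.1 -16.3  25. ] [310.2 242.7]
socket [598.6 -28.9  45. ] [229.  206.1]
lidL [ 451.6 -306.   120. ] [312.2 151.7]
lidR [ 442.4 -399.5  120. ] [324.5 139.4]
pin [631.  134.2   3. ] [188.2 249.3]
heatcorner [607.6  34.1  45. ]
heatcorner [627.6 -86.   45. ]
heatcorner [ 458.2 -118.4   45. ]
heatcorner [443.7   2.2  45. ]
block (array([480. , 192.1,  25.2]), [np.float64(0.00457405015568022), np.float64(0.004574050155779138)])
lidtop (array([ 443.7, -353.3,  114.4]), [np.float64(2.141970801318538), np.float64(2.141970801318509)])
socket (array([569.5, -40.1,  65.5]), [np.float64(27.814312874905074), np.float64(27.814312874904942)])
[[ 0.9  0.4 -0. ]
 [ 0.4 -0.9  0. ]
 [-0.  -0.  -1. ]]
[  80.2   -0.2 -161.8]
[[ 0.   1.   0.3]
 [ 1.  -0.   0. ]
 [ 0.   0.3 -1. ]]
```

View pics/c1.png

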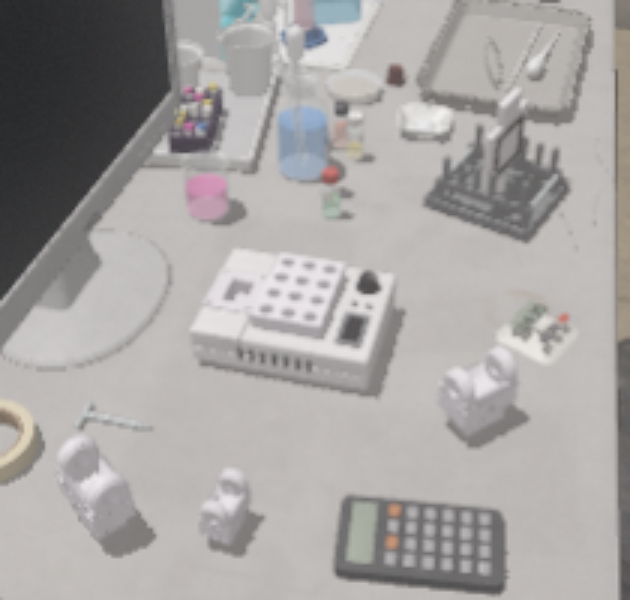

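```bash
cat >> h.py <<'E'
def plan(p,yaw):
    s=arm.read_state(); q=R.from_quat(np.roll(s['eef_rot'],-1))
    Rt=R.from_euler('z',yaw,degrees=True)*R.from_euler('x',180,degrees=True)
    sh=q.inv().apply(np.array(p)-s['tcp_pos'])/1000; rv=(q.inv()*Rt).as_rotvec(degrees=True)
    print('shift',sh.round(4),'turn',rv.round(2))
E
python3 - <<'E'
from h import *
ci=imaging.camera_info('top'); cs=imaging.camera_info('scene')
for z in (0,50,100,150,200,250,300): # monitor lower edge corners
    q=onz(ci,(133,125),z); print(z,q.round(),proj(cs,q).round(), onz(ci,(330,85),z).round(), proj(cs,onz(ci,(330,85),z)).round())
plan((446,-350,260),84)
E
```

```text
0 [737. 266.   0.] [122. 271.] [ 855. -257.    0.] [201. 160.]
50 [723. 248.  50.] [127. 254.] [ 835. -248.   50.] [203. 151.]
100 [708. 231. 100.] [133. 237.] [ 814. -238.  100.] [205. 141.]
150 [694. 213. 150.] [138. 219.] [ 794. -228.  150.] [207. 130.]
200 [680. 195. 200.] [144. 199.] [ 774. -218.  200.] [209. 119.]
250 [666. 177. 250.] [151. 179.] [ 753. -208.  250.] [212. 106.]
300 [652. 159. 300.] [157. 157.] [ 733. -199.  300.] [215.  93.]
shift [ 0.2864 -0.1354 -0.0378] turn [-6.000e-02 -3.000e-02 -6.247e+01]
```

Request:
jog_arm(
  steps=[
    [0.286, -0.135, -0.038, 0, 0, -62.5, -1],
    [0.286, -0.135, -0.038, 0, 0, -62.5, -1],
    [0.286, -0.135, -0.038, 0, 0, -62.5, -1],
    [0.286, -0.135, -0.038, 0, 0, -62.5, -1],
    [0.286, -0.135, -0.038, 0, 0, -62.5, -1],
    [0.286, -0.135, -0.038, 0, 0, -62.5, -1],
    [0.286, -0.135, -0.038, 0, 0, -62.5, -1],
    [0.286, -0.135, -0.038, 0, 0, -62.5, -1],
  ],
)

```text
t: 0.95
tcp_pos: [448.8, -347.1, 261.0]
eef_rot: [0.0, 0.739, 0.674, 0.001]
force: [-0.5, -0.1, -0.9]
width: 1.001
grip_force: 0.0
```

```bash
python3 - <<'E'
from h import *
im,ci=grab('wrist','w1.png'); np.save('w1.npy',[ci['pose']])
cv2.imwrite('pics/w1v.png',cv2.resize(cv2.imread('pics/w1.png'),(800,600)))
for p in [(446,-350,132),(446,-350,33)]: print(proj(ci,p)*800/512)
print(arm.read_state()['tcp_pos'])
plan((500,190,220),190)
E
```

```text
[389.64388748 288.64723358]
[390.65992443 260.25057477]
[ 447.24028855 -348.95209246  260.6653985 ]
shift [0.5415 0.0011 0.0409] turn [ 4.0000e-02 -1.0000e-02 -1.0547e+02]
```

View pics/w1v.png

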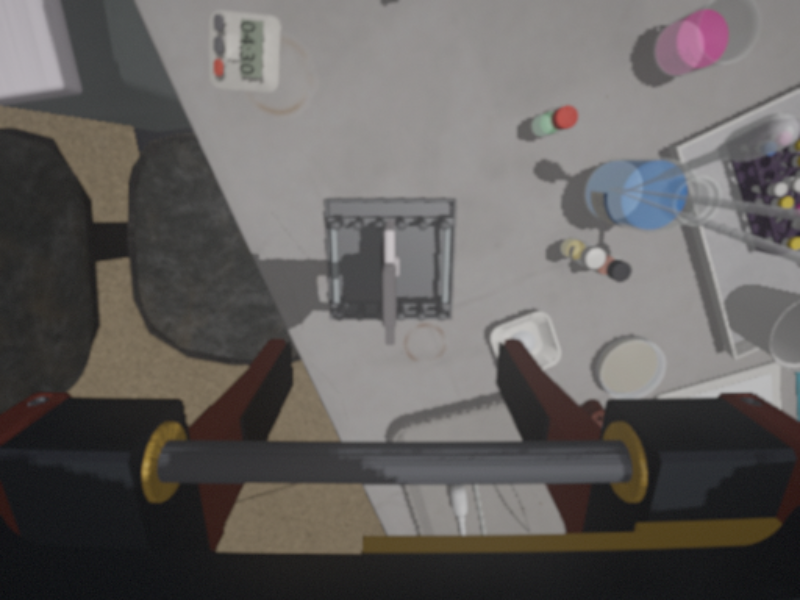

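The wrist view shows the lid as a narrow vertical strip at about (390, 228–345), centred where I predicted. I'll move on to the block.

Request:
jog_arm(
  steps=[
    [0.35, 0, 0.02, 0, 0, -60, -1],
    [0.35, 0, 0.02, 0, 0, -60, -1],
    [0.35, 0, 0.02, 0, 0, -60, -1],
    [0.35, 0, 0.02, 0, 0, -60, -1],
    [0.35, 0, 0.02, 0, 0, -60, -1],
    [0.35, 0, 0.02, 0, 0, -60, -1],
    [0.35, 0, 0.02, 0, 0, -60, -1],
    [0.35, 0, 0.02, 0, 0, -60, -1],
  ],
)

```text
t: 1.8
tcp_pos: [482.1, 3.8, 240.8]
eef_rot: [-0.0, 0.303, 0.953, 0.001]
force: [0.3, -0.2, 0.2]
width: 0.999
grip_force: 0.0
```

```bash
python3 - <<'E'
from h import *
im,ci=grab('wrist','w2.png'); np.save('w2.npy',ci['pose'])
plan((490,185,200),190)
E
```

```text
shift [0.1015 0.1547 0.0407] turn [ 4.000e-02 -2.000e-02 -4.571e+01]
```

Request:
jog_arm(
  steps=[
    [0.1015, 0.155, 0.04, 0, 0, -46, -1],
    [0.1015, 0.155, 0.04, 0, 0, -46, -1],
    [0.1015, 0.155, 0.04, 0, 0, -46, -1],
    [0.1015, 0.155, 0.04, 0, 0, -46, -1],
    [0.1015, 0.155, 0.04, 0, 0, -46, -1],
    [0.1015, 0.155, 0.04, 0, 0, -46, -1],
    [0.1015, 0.155, 0.04, 0, 0, -46, -1],
  ],
)

```text
t: 2.55
tcp_pos: [491.6, 180.5, 199.9]
eef_rot: [-0.001, -0.086, 0.996, -0.0]
force: [0.1, -0.1, -0.5]
width: 1.004
grip_force: 0.0
```

```bash
python3 - <<'E'
from h import *
im,ci=grab('wrist','w3.png'); np.save('w3.npy',ci['pose'])
print(proj(ci,(480,192,25)),arm.read_state()['tcp_pos'])
a=cv2.imread('pics/w3.png'); b=cv2.imread('pics/w2.png')
c=cv2.resize(a[100:250,180:330],(600,600),interpolation=cv2.INTER_CUBIC);cv2.imwrite('pics/w3v.png',c)
E
```

```text
[262.15327058 164.59473135] [491.69512229 180.44068074 200.14263158]
```

View pics/w3v.png

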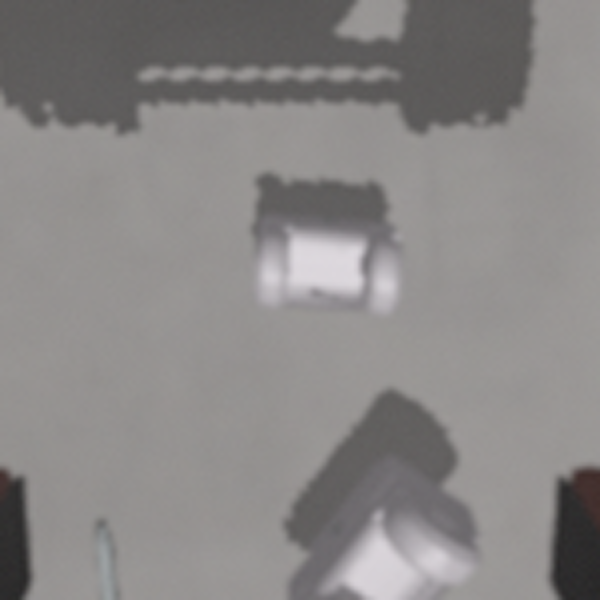

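The close wrist view shows the small block at crop (328,265), which is image pixel (262,166). Its knuckle axis lies nearly along image columns, tilted about 2°, and the larger block is below it.

```bash
python3 - <<'E'
from h import *
np.set_printoptions(precision=2,suppress=True)
ci=imaging.camera_info('wrist'); ct=imaging.camera_info('top'); cs=imaging.camera_info('scene')
im=cv2.cvtColor(cv2.imread('pics/w3.png'),cv2.COLOR_BGR2GRAY)[135:185,235:290]
m=(im>165).astype(np.uint8); n,l,st,c=cv2.connectedComponentsWithStats(m)
i=1+st[1:,4].argmax(); print(st[i]+[235,135,0,0,0],c[i]+[235,135])
r=cv2.minAreaRect(np.argwhere(l==i)[:,::-1].astype(np.float32)); print(r)
L=np.array((180+257/4,100+268/4)); Rr=np.array((180+401/4,100+273/4))
for z in (39,45,51):
    a,b=onz(ci,L,z),onz(ci,Rr,z); print(z,a,b,(a+b)/2,np.linalg.norm(a-b),np.degrees(np.arctan2(*(b-a)[:2])))
print(tri([ray(ct,(154,222)),ray(ci,(262,166.5))]),tri([ray(cs,(225,280)),ray(ci,(262,166.5))]))
E
```

```text
[244 158  27  18 352] [257.52 166.57]
((22.0, 31.5), (17.0, 26.0), 90.0)
39 [484.16 169.73  39.  ] [478.15 213.92  39.  ] [481.15 191.83  39.  ] 44.59412209197921 -7.7396726085240815
45 [482.86 169.7   45.  ] [476.97 213.06  45.  ] [479.92 191.38  45.  ] 43.76569491932571 -7.739672608523999
51 [481.57 169.66  51.  ] [475.78 212.21  51.  ] [478.68 190.93  51.  ] 42.93726774667217 -7.7396726085240735
(array([480.67, 191.16,  30.92]), [np.float64(1.0161266578716397), np.float64(1.0161266578715091)]) (array([481.56, 191.88,  24.56]), [np.float64(1.2295083912373916), np.float64(1.2295083912374105)])
```

```bash
python3 - <<'E'
from h import *
plan((480.3,191.6,110),187.8)
E
```

```text
shift [0.0093 0.013  0.0901] turn [-0.04 -0.05  1.91]
```

Request:
jog_arm(
  steps=[
    [0.0093, 0.013, 0.09, 0, 0, 1.9, -1],
    [0.0093, 0.013, 0.09, 0, 0, 1.9, -1],
    [0.0093, 0.013, 0.09, 0, 0, 1.9, -1],
    [0.0093, 0.013, 0.09, 0, 0, 1.9, -1],
  ],
)

```text
t: 3.0
tcp_pos: [480.1, 192.8, 111.2]
eef_rot: [-0.0, -0.07, 0.998, -0.0]
force: [-0.2, 0.6, 0.7]
width: 0.999
grip_force: 0.0
```

```bash
python3 - <<'E'
from h import *
np.set_printoptions(precision=2,suppress=True)
im,ci=grab('wrist','w4.png'); np.save('w4.npy',ci['pose'])
print(arm.read_state()['tcp_pos'],proj(ci,(480.3,191.6,45)))
g=cv2.cvtColor(im,cv2.COLOR_RGB2GRAY)
u,v=proj(ci,(480.3,191.6,45)).astype(int)
x0,y0=u-50,v-45; c=g[y0:y0+90,x0:x0+100]
bl=cv2.GaussianBlur(c,(3,3),0)
print(x0,y0)
for y in range(10,85,5): print(y+y0,bl[y,8:96:3])
cv2.imwrite('pics/w4v.png',cv2.resize(c,None,fx=6,fy=6,interpolation=cv2.INTER_CUBIC))
E
```

```text
[480.94 193.33 112.19] [250.15 199.11]
200 154
164 [153 152 153 153 154 154 148 117 117 133 141 143 150 142 134 141 148 150
 145 141 151 155 155 155 155 152 152 141 110 102]
169 [153 152 153 153 153 154 146 102  98  97  98  98  98  97  97  97  97  97
  97  97 111 155 157 156 155 152 152 153 154 154]
174 [151 153 153 153 153 154 150 101  98  98  98  98  99  98  98  98  98  98
  97  98 100 146 156 156 155 154 152 154 155 155]
179 [152 153 153 154 154 155 137 110 112 112 111 112 112 109 106 110 111 111
 110 107 112 144 156 156 155 154 153 154 154 154]
184 [152 152 152 154 153 153 138 116 116 129 141 141 138 135 133 130 127 125
 120 118 117 125 152 155 156 154 151 154 155 155]
189 [151 151 152 153 153 151 136 143 140 136 206 216 215 213 212 211 211 207
 150 124 129 127 145 154 155 154 152 154 155 155]
194 [152 153 154 153 153 153 158 176 172 156 212 221 221 222 222 222 222 216
 135 154 167 161 151 153 154 153 152 153 154 153]
199 [154 153 153 153 154 156 180 205 195 161 207 218 218 219 220 220 220 220
 166 181 197 184 158 154 153 152 151 152 153 153]
204 [154 153 152 153 153 154 177 199 
[... 151 characters left out ...]
149 148 146 142
 149 178 188 176 156 154 154 154 154 153 154 153]
214 [153 152 153 152 152 151 151 152 152 153 154 155 155 155 155 155 156 157
 157 157 157 155 156 155 155 155 155 155 155 154]
219 [152 151 152 152 152 152 151 151 152 152 153 154 154 155 154 155 155 156
 156 157 157 156 156 156 155 156 155 155 156 155]
224 [151 150 151 151 151 150 150 151 151 151 152 153 154 155 155 155 155 156
 156 156 156 156 156 156 156 156 156 155 155 155]
229 [152 151 150 151 151 151 151 151 151 151 152 153 154 154 155 155 155 155
 156 156 155 147 138 149 155 155 154 155 154 154]
234 [152 151 150 151 151 151 151 151 151 151 152 153 153 153 152 153 154 154
 154 150 113  98  98  98 105 133 154 155 155 154]
```

View pics/w4v.png

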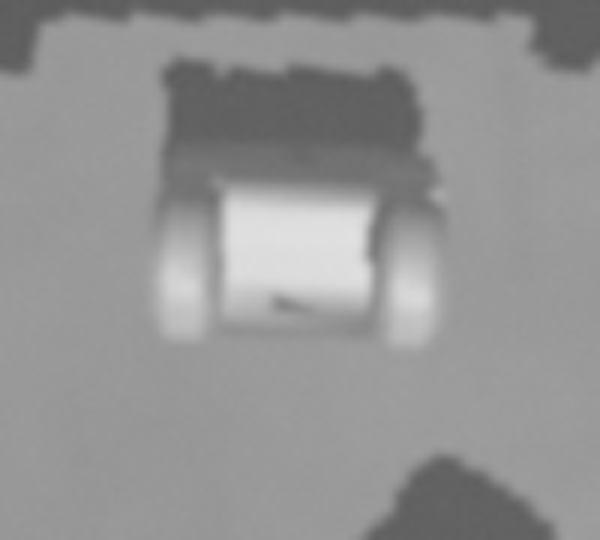

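The closer view shows the knuckle outer ends at crop x = 158 and 440, with lower tangents at y = 340 and 347. The block is centred, turned about 1.8° relative to the tool.

```bash
python3 - <<'E'
from h import *
np.set_printoptions(precision=2,suppress=True)
ci=imaging.camera_info('wrist')
f=lambda x,y: np.array((200+x/6-.4,154+y/6-.4))
a,b=onz(ci,f(158,290),47),onz(ci,f(440,296),47)
print('ends',a,b,(a+b)/2,np.linalg.norm(a-b),'yaw',np.degrees(np.arctan2(-(b-a)[0],(b-a)[1])))
# far tangent of knuckles: cylinder r=12 about z=39
for p in [(184,341),(410,348)]:
    o,d=ray(ci,f(*p)); t=(39-o[2])/d[2]; q=o+d*t
    dx=np.array([1,-.13,0]);dx/=np.linalg.norm(dx); s=d@dx/-d[2]
    print('axis', q-dx*12*np.hypot(1,s), s)
s=arm.read_state(); print(s['tcp_pos'])
E
```

```text
ends [486.73 170.8   47.  ] [481.73 213.02  47.  ] [484.23 191.91  47.  ] 42.51446762393195 yaw 6.750750674688182
axis [484.75 177.06  39.  ] 0.40350847902749026
axis [481.09 212.47  39.  ] 0.36796052965945725
[480.94 193.33 112.19]
```

```bash
python3 - <<'E'
from h import *
plan((482,192,22),186.6)
E
```

```text
shift [-0.0007 -0.0015  0.0902] turn [0.01 0.08 1.42]
```

Request:
jog_arm(
  steps=[
    [-0.0007, -0.0015, 0.04, 0, 0, 1.4, -1],
    [-0.0007, -0.0015, 0.07, 0, 0, 1.4, -1],
    [-0.0007, -0.0015, 0.09, 0, 0, 1.4, -1],
    [-0.0007, -0.0015, 0.09, 0, 0, 1.4, -1],
    [-0.0007, -0.0015, 0.09, 0, 0, 1.4, 1],
    [-0.0007, -0.0015, 0.09, 0, 0, 1.4, 1],
    [-0.0007, -0.0015, 0.09, 0, 0, 1.4, 1],
    [-0.0007, -0.0015, 0.09, 0, 0, 1.4, 1],
  ],
  grip_force=25,
)

```text
t: 3.85
tcp_pos: [481.3, 192.2, 21.7]
eef_rot: [0.001, -0.058, 0.998, 0.0]
force: [0.5, 1.4, 0.0]
width: 0.674
grip_force: 0.0
```

Request:
jog_arm(
  steps=[
    [0, 0, 0, 0, 0, 0, 1],
    [0, 0, 0, 0, 0, 0, 1],
    [0, 0, 0, 0, 0, 0, 1],
    [0, 0, 0, 0, 0, 0, 1],
  ],
)

```text
t: 4.25
tcp_pos: [480.9, 191.9, 20.9]
eef_rot: [0.0, -0.059, 0.998, -0.0]
force: [-0.9, -1.5, 5.1]
width: 0.5
grip_force: 25.0
```

```bash
python3 - <<'E'
from h import *
plan((590,45,140),190)
E
```

```text
shift [-0.0912 -0.1588 -0.1191] turn [-0.02  0.02 -3.28]
```

Request:
jog_arm(
  steps=[
    [0, 0, -0.04, 0, 0, 0, 1],
    [0, 0, -0.08, 0, 0, 0, 1],
    [-0.01, -0.02, -0.119, 0, 0, 0, 1],
    [-0.091, -0.159, -0.119, 0, 0, -3.3, 1],
    [-0.091, -0.159, -0.119, 0, 0, -3.3, 1],
    [-0.091, -0.159, -0.119, 0, 0, -3.3, 1],
    [-0.091, -0.159, -0.119, 0, 0, -3.3, 1],
    [-0.091, -0.159, -0.119, 0, 0, -3.3, 1],
  ],
)

```text
t: 5.05
tcp_pos: [590.1, 42.7, 138.7]
eef_rot: [-0.001, -0.085, 0.996, 0.0]
force: [-1.1, 1.0, -1.3]
width: 0.501
grip_force: 25.0
```

```bash
python3 - <<'E'
from h import *
im,ci=grab('wrist','w5.png'); np.save('w5.npy',ci['pose']); s=arm.read_state(); print(s['tcp_pos'],s['width'])
print(proj(ci,(598,-29,45)))
cv2.imwrite('pics/w5v.png',cv2.resize(cv2.imread('pics/w5.png')[60:360,0:400],(800,600),interpolation=cv2.INTER_CUBIC))
E
```

```text
[589.07165292  45.20756775 139.00057494] 0.4991792296066856
[179.6423879  185.87670285]
```

View pics/w5v.png

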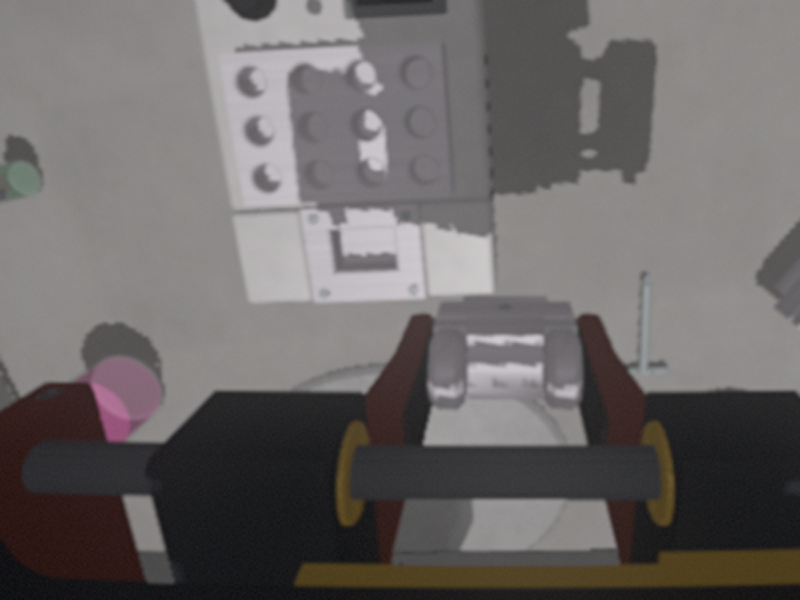

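The socket mouth has corners at about (330,222), (392,222), (334,273) and (398,271) in the 2x view. The held block's lower knuckle tangent is at y≈405 and is level, with knuckles from x = 428 to 582.

```bash
python3 - <<'E'
from h import *
np.set_printoptions(precision=2,suppress=True)
ci=imaging.camera_info('wrist'); s=arm.read_state(); tcp=s['tcp_pos']; ct=imaging.camera_info('top');cs=imaging.camera_info('scene')
f=lambda x,y: np.array((x/2-.25,60+y/2-.25))
g=cv2.cvtColor(cv2.imread('pics/w5.png'),cv2.COLOR_BGR2GRAY)
print('cols 160..205'); 
for r in range(164,206,3): print(r,g[r,158:206:2])
P={k:onz(ci,f(*p),45) for k,p in dict(tl=(330,222),tr=(392,222),bl=(334,273),br=(398,271),hbl=(247,302),hbr=(494,292),pbl=(312,302),pbr=(426,299)).items()}
for k,v in P.items(): print(k,v)
n=np.linalg.norm
print('y size',n(P['bl']-P['br']),n(P['tl']-P['tr']),'x size',n(P['tl']-P['bl']),n(P['tr']-P['br']),'width',n(P['hbl']-P['hbr']))
c=sum(P[k] for k in('tl','tr','bl','br'))/4; print('c',c)
for a,b in (('bl','br'),('hbl','hbr'),('pbl','pbr')):
    d=P[b]-P[a]; print('yaw',np.degrees(np.arctan2(-d[0],d[1])))
print('tri', tri([ray(ci,f(363.5,247)),ray(ct,(242,176))]),tri([ray(ci,f(494,292)),ray(ct,(217,172))]),proj(ct,c))
for p in [(446,407),(563,407)]:
    o,d=ray(ci,f(*p)); t=(tcp[2]+18-o[2])/d[2]; q=o+d*t
    dx=np.array([np.cos(np.radians(10)),np.sin(np.radians(10)),0]); sl=d@dx/-d[2]
    ax=q-dx*12*np.hypot(1,sl); print('axis',ax,'rel along heater x',(ax-tcp)@dx,(ax-tcp)@np.array([-dx[1],dx[0],0]))
E
```

```text
cols 160..205
164 [141 118 115 113 113 114 113 139 153 151 149 138 124 145 159 153 145 126
 133 135 116 116 113 116]
167 [170 188 189 164 117 116 115 147 192 195 194 194 195 195 196 197 197 198
 198 172 122 108  98 102]
170 [169 189 191 187 138 115 120 132 183 195 195 196 197 197 197 197 198 199
 199 196 160 128 120 122]
173 [191 191 192 189 179 162 179 190 188 188 188 188 188 188 188 188 187 188
 189 188 188 194 195 199]
176 [187 187 187 160 107 105 157 192 193 194 195 195 196 197 197 197 197 198
 198 194 194 199 201 200]
179 [190 190 189 170 114  99 155 195 195 195 195 196 196 197 196 198 198 198
 198 195 190 198 199 199]
182 [191 191 192 181 126  99 140 189 191 191 191 192 193 193 194 193 196 195
 196 194 191 200 201 201]
185 [191 192 191 184 139 101 127 184 186 190 193 194 192 185 192 196 190 182
 187 192 188 198 199 199]
188 [190 191 191 188 152 104 108 132 123 118 119 130 138 118 119 119 118 116
 117 120 161 196 197 198]
191 [188 190 190 189 161 109 102 108 111 111 110 108 109 110 109 107 107 108
 107 107 147 194 198 198]
194 [188 189 189 190 170 118 109 110 110 112 115 116 114
[... 462 characters left out ...]
l [634.25 -81.92  45.  ]
hbr [606.44  43.33  45.  ]
pbl [628.24 -48.36  45.  ]
pbr [616.28   9.57  45.  ]
y size 32.67444483090199 30.705286969827636 x size 26.4957809933104 25.416081703410974 width 128.3035562562523
c [594.37 -24.9   45.  ]
yaw 11.881236822098945
yaw 12.517349769902484
yaw 11.670407391541643
tri (array([600.57, -28.45,  27.22]), [np.float64(0.7656091445691462), np.float64(0.7656091445689795)]) (array([612.03,  40.29,  25.68]), [np.float64(4.141607428851863), np.float64(4.141607428851829)]) [240.38 177.66]
axis [590.96  27.57 157.  ] rel along heater x -1.1992654748705978 -17.701632852875996
axis [584.72  63.16 157.  ] rel along heater x -1.1661720846010335 18.43756590826415
```

```bash
python3 - <<'E'
from h import *
np.set_printoptions(precision=2,suppress=True)
ci=imaging.camera_info('wrist'); n=np.linalg.norm
P=[onz(ci,p,45) for p in [(164.3,174.5),(196,174),(166.9,195.7),(199,195.3)]]
print(*P); print(n(P[0]-P[1]),n(P[2]-P[3]),n(P[0]-P[2]),n(P[1]-P[3]))
c=sum(P)/4; print(c)
y=np.array([-np.sin(np.radians(11.7)),np.cos(np.radians(11.7)),0])
t=c+65*y+[1.2,0,0]; t[2]=95; plan(t,191.7)
E
```

```text
[588.17 -42.67  45.  ] [582.24 -11.67  45.  ] [609.84 -38.27  45.  ] [603.74  -6.14  45.  ]
31.562048071945895 32.702571187539256 22.10967380329342 22.202645306296525
[596.   -24.69  45.  ]
shift [ 0.01 -0.01  0.04] turn [ 0.07 -0.06 -1.72]
```

```bash
sed -i "s/print('shift',sh.round(4),'turn',rv.round(2))/print('shift mm',(sh*1000).round(1),'turn',rv.round(2))/" h.py; python3 - <<'E'
from h import *
t=np.array([596,-24.7,95])+65*np.array([-.2028,.9792,0])+[1.2,0,0]; plan(t,191.7)
E
```

```text
shift mm [ 6.  -5.3 44. ] turn [ 0.07 -0.06 -1.72]
```

Request:
jog_arm(
  steps=[
    [0.006, -0.005, 0.044, 0, 0, -1.7, 1],
    [0.006, -0.005, 0.044, 0, 0, -1.7, 1],
    [0.006, -0.005, 0.044, 0, 0, -1.7, 1],
    [0.006, -0.005, 0.044, 0, 0, -1.7, 1],
  ],
)

```text
t: 5.5
tcp_pos: [585.1, 40.8, 97.3]
eef_rot: [0.001, -0.103, 0.995, 0.0]
force: [1.4, 0.0, -0.8]
width: 0.499
grip_force: 25.0
```

```bash
python3 - <<'E'
from h import *
im,ci=grab('wrist','w6.png'); np.save('w6.npy',ci['pose']); s=arm.read_state(); print(s['tcp_pos'],s['width'])
print(proj(ci,(596,-24.7,45)))
cv2.imwrite('pics/w6v.png',cv2.resize(cv2.imread('pics/w6.png')[140:280,120:300],None,fx=4,fy=4,interpolation=cv2.INTER_CUBIC))
E
```

```text
[585.32760047  40.4199436   97.40125555] 0.4976878167461215
[173.8712866  201.10056185]
```

View pics/w6v.png

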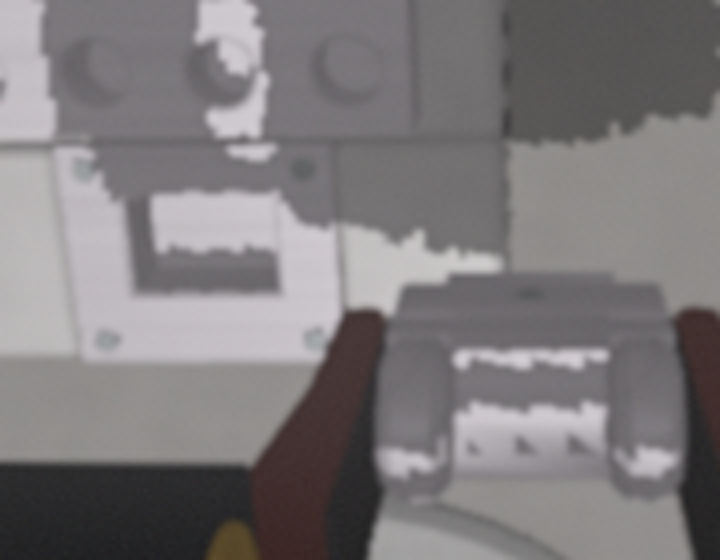

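The closer view shows the socket mouth corners at about (133,296), (282,293), (126,195) and (278,193) in the 4x crop. The block's plug front edge is at y≈275 and the lower knuckle tangents at y≈498.

```bash
python3 - <<'E'
from h import *
np.set_printoptions(precision=2,suppress=True)
ci=imaging.camera_info('wrist'); n=np.linalg.norm; tcp=np.array(arm.read_state()['tcp_pos'])
f=lambda x,y:(120+x/4-.375,140+y/4-.375)
P=[onz(ci,f(*p),45) for p in [(126,195),(278,193),(133,296),(282,293)]]
print(*P); print(n(P[0]-P[1]),n(P[2]-P[3]),n(P[0]-P[2]),n(P[1]-P[3]))
for i,j in((0,1),(2,3)):
    d=P[j]-P[i]; print('yaw',np.degrees(np.arctan2(-d[0],d[1])))
a=np.radians(11.7);X=np.array([np.cos(a),np.sin(a),0]);Y=np.array([-X[1],X[0],0])
c=sum(P)/4; c2=(P[2]+P[3])/2-11*X; print('c',c,c2)
for p in [(412,498),(648,498)]:
    o,d=ray(ci,f(*p)); q=o+d*(tcp[2]+18-o[2])/d[2]; ax=q-X*12*np.hypot(1,d@X/-d[2]); print('axis',(ax-tcp)@X,(ax-tcp)@Y)
for p in [(450,276),(613,276)]:
    q=onz(ci,f(*p),tcp[2]-21+1.5); print('foot front edge',(q-tcp)@X,(q-tcp)@Y)
for p in [(400,288),(662,285)]:
    q=onz(ci,f(*p),tcp[2]-21+15); print('body low front edge',(q-tcp)@X,(q-tcp)@Y)
E
```

```text
[588.99 -45.38  45.  ] [581.95 -13.88  45.  ] [611.64 -41.68  45.  ] [604.21  -9.94  45.  ]
32.272195993151584 32.60304722077273 22.948831595914832 22.603158452449733
yaw 12.597152085834407
yaw 13.175773308552126
c [596.69 -27.72  45.  ] [597.15 -28.04  45.  ]
axis -0.568313414080363 -17.760973735538098
axis -0.6303771185631258 18.745048042615906
foot front edge -8.528025195422993 -14.085697603652582
foot front edge -8.586456273779712 15.558573285692292
body low front edge -11.572453043489228 -21.516014402880153
body low front edge -12.203208647430952 22.73375952928673
```

```bash
python3 - <<'E'
from h import *
plan((597.2,-28.2,72),192.3)
E
```

```text
shift mm [  2.5 -69.6  25.4] turn [ 0.01  0.13 -0.51]
```

Request:
jog_arm(
  steps=[
    [0.0025, -0.035, 0, 0, 0, -0.5, 1],
    [0.0025, -0.0695, 0, 0, 0.1, -0.5, 1],
    [0.0025, -0.0695, 0, 0, 0.1, -0.5, 1],
    [0.0025, -0.0695, 0.015, 0, 0.1, -0.5, 1],
    [0.0025, -0.0695, 0.025, 0, 0.1, -0.5, 1],
    [0.0025, -0.0695, 0.025, 0, 0.1, -0.5, 1],
    [0.0025, -0.0695, 0.025, 0, 0.1, -0.5, 1],
  ],
)

```text
t: 6.25
tcp_pos: [595.9, -28.3, 70.3]
eef_rot: [-0.001, -0.107, 0.994, 0.0]
force: [0.8, 0.5, 0.2]
width: 0.498
grip_force: 25.0
```

```bash
python3 - <<'E'
from h import *
a=[arm.read_state() for _ in range(1)][0]; print(a['t'],a['tcp_pos'],a['force'])
im,ci=grab('wrist','w7.png')
cv2.imwrite('pics/w7v.png',cv2.resize(im[120:270,150:350,::-1],None,fx=4,fy=4,interpolation=cv2.INTER_CUBIC))
plan((597.2,-28.2,72),192.3)
E
```

```text
6.25 [595.87318198 -28.27454947  70.26102717] [0.82470291 0.50882182 0.16647092]
shift mm [-1.   0.1 -1.4] turn [ 0.03 -0.11  0.02]
```

View pics/w7v.png

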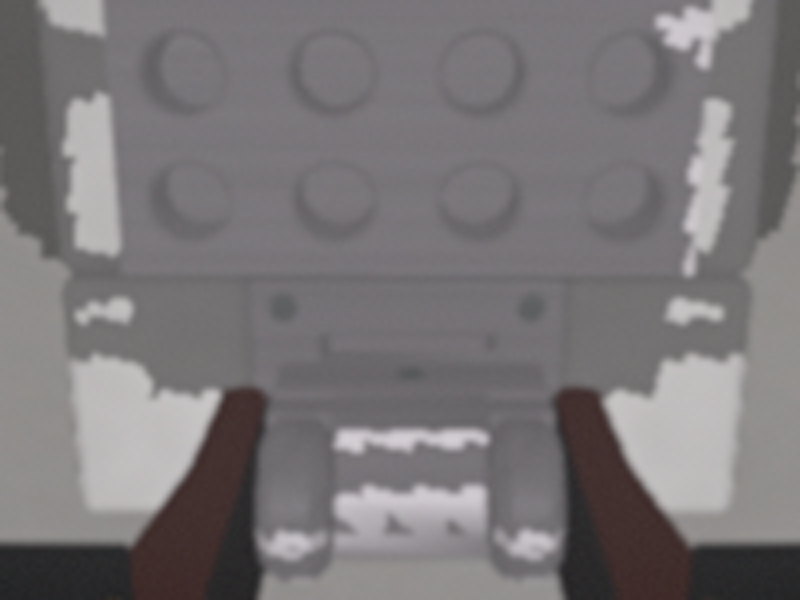

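The block is laterally centred and parallel to the socket: socket edge centre x = 408, screws 407.5, block body 410. The socket's front edge is at crop y≈337. I'll check the fore-aft fit numerically.

```bash
python3 - <<'E'
from h import *
np.set_printoptions(precision=2,suppress=True)
ci=imaging.camera_info('wrist'); tcp=np.array(arm.read_state()['tcp_pos']); print(tcp)
f=lambda x,y:(150+x/4-.375,120+y/4-.375)
a=np.radians(12.3);X=np.array([np.cos(a),np.sin(a),0]);Y=np.array([-X[1],X[0],0])
for n,p,z in [('sockfront',(408,337),45),('bodyfront',(410,397),tcp[2]-6),('heatback',(410,511),45),('wellblock back',(410,276),61),('screw',(407,307),45)]:
    q=onz(ci,f(*p),z)-tcp; print(n,q@X,q@Y)
o,d=ray(ci,f(411,575)); q=o+d*(tcp[2]+18-o[2])/d[2]; print('axis',(q-X*12*np.hypot(1,d@X/-d[2])-tcp)@X)
E
```

```text
[596.21 -28.5   70.62]
sockfront -10.079581008775895 0.13568027493586599
bodyfront -6.337379695942759 0.4945608222292635
heatback 26.358109226398124 0.5458869455670567
wellblock back -26.772185486819623 0.47766077709179666
screw -15.986035716550546 -0.05237327123665139
axis -1.0588048735665956
```

Request:
jog_arm(
  steps=[
    [-0.0013, 0, 0, 0, 0, 0, 1],
    [-0.0013, 0, 0.005, 0, 0, 0, 1],
    [-0.0013, 0, 0.008, 0, 0, 0, 1],
    [-0.0013, 0, 0.011, 0, 0, 0, 1],
    [-0.0013, 0, 0.014, 0, 0, 0, 1],
    [-0.0013, 0, 0.017, 0, 0, 0, 1],
    [-0.0013, 0, 0.0195, 0, 0, 0, 1],
    [-0.0013, 0, 0.0195, 0, 0, 0, 1],
  ],
)

```text
t: 7.1
tcp_pos: [597.5, -29.4, 51.0]
eef_rot: [-0.001, -0.107, 0.994, -0.0]
force: [0.8, -0.2, -0.2]
width: 0.496
grip_force: 25.0
```

Request:
jog_arm(
  steps=[
    [0, 0, 0.001, 0, 0, 0, 1],
    [0, 0, 0.002, 0, 0, 0, 1],
    [0, 0, 0.002, 0, 0, 0, 1],
  ],
)

```text
t: 7.4
tcp_pos: [597.6, -29.3, 50.8]
eef_rot: [-0.001, -0.107, 0.994, -0.001]
force: [-6.7, -1.1, 14.9]
width: 0.502
grip_force: 25.0
```

Request:
jog_arm(
  steps=[
    [0, 0, 0, 0, 0, 0, 1],
    [0, 0, 0, 0, 0, 0, -1],
    [0, 0, 0, 0, 0, 0, -1],
    [0, 0, 0, 0, 0, 0, -1],
    [0, 0, 0, 0, 0, 0, -1],
    [0, 0, -0.02, 0, 0, 0, -1],
    [0, 0, -0.06, 0, 0, 0, -1],
    [0, 0, -0.06, 0, 0, 0, -1],
  ],
)

```text
t: 8.2
tcp_pos: [600.3, -28.5, 113.5]
eef_rot: [0.002, -0.107, 0.994, -0.0]
force: [1.3, -0.5, 0.2]
width: 1.0
grip_force: 0.0
```

```bash
python3 - <<'E'
from h import *
im,ci=grab('wrist','w8.png'); np.save('w8.npy',ci['pose']); s=arm.read_state(); print(s['t'],s['tcp_pos'],s['width'])
cv2.imwrite('pics/w8v.png',cv2.resize(im[120:270,150:350,::-1],None,fx=4,fy=4,interpolation=cv2.INTER_CUBIC))
E
```

```text
8.25 [599.2495801  -29.07141727 111.41171508] 0.9978371460785955
```

View pics/w8v.png

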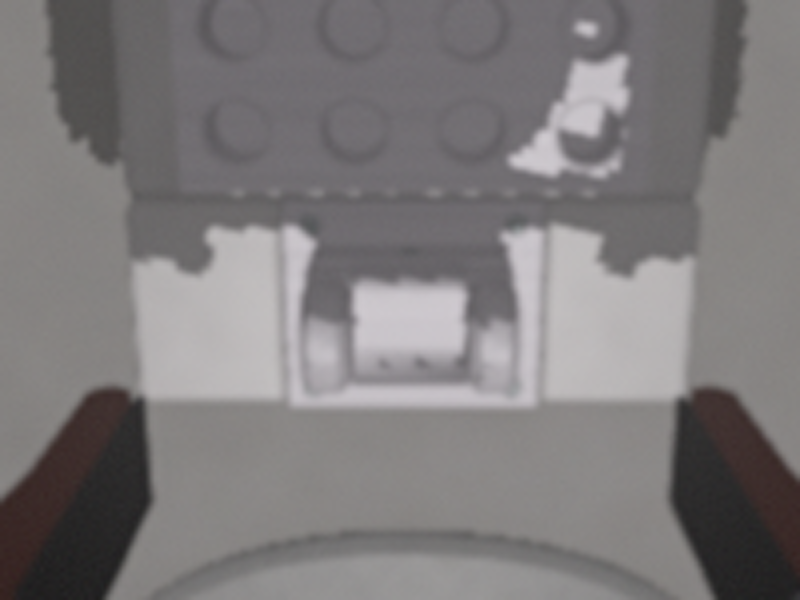

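The block sits square in the socket, with knuckles at x = 302–518 and lower tangents at y≈392. Now I'll compute the bore position, the obstacle positions and the lid estimate.

```bash
python3 - <<'E'
from h import *
np.set_printoptions(precision=2,suppress=True,linewidth=150)
ci=imaging.camera_info('wrist'); ct=imaging.camera_info('top');cs=imaging.camera_info('scene')
f=lambda x,y:(150+x/4-.375,120+y/4-.375)
a=np.radians(12.3);X=np.array([np.cos(a),np.sin(a),0]);Y=np.array([-X[1],X[0],0])
A=[]
for p in [(325,393),(495,393)]:
    o,d=ray(ci,f(*p)); q=o+d*(69-o[2])/d[2]; A.append(q-X*12*np.hypot(1,d@X/-d[2]))
for p in [(302,345),(518,345)]: print('end',onz(ci,f(*p),72)@Y, np.array([597.5,-29.3,0])@Y)
d=A[1]-A[0]; print('bore',A,sum(A)/2,'yaw',np.degrees(np.arctan2(-d[0],d[1])), 'vs release tcp along X',(sum(A)/2-[597.5,-29.3,0])@X)
for n,p in [('heater back L',(137,402)),('R',(690,402)),('plateback',(412,406))]: print(n,onz(ci,f(*p),45))
print('monitor',tri([ray(ct,(133,125)),ray(cs,(138,215))]),'top',tri([ray(ct,(60,60)),ray(cs,(103,98))]),tri([ray(ct,(368,10)),ray(cs,(207,40))]))
for n,p,z in [('vial',(326,177),40),('beaker',(303,128),40),('blue',(352,150),60)]: print(n,onz(ct,p,z))
# lid in w1
c1=dict(ci); c1['pose']=np.load('w1.npy')[0]
for q in [(446,-327,132),(446,-373,132),(446,-302,105),(446,-398,105)]: print(q,proj(c1,q))
g=cv2.cvtColor(cv2.imread('pics/w1.png'),cv2.COLOR_BGR2GRAY)
for r in range(138,228,5): print(r,g[r,236:264])
E
```

```text
end -177.3125666210751 -155.91309113025173
end -133.84958163006246 -155.91309113025173
bore [array([598.47, -46.78,  69.  ]), array([590.98, -12.37,  69.  ])] [594.73 -29.57  69.  ] yaw 12.271984856111608 vs release tcp along X -2.768873506770436
heater back L [633.3  -86.21  45.  ]
R [605.96  39.54  45.  ]
plateback [620.61 -23.48  45.  ]
monitor (array([692.99, 210.5 , 159.42]), [np.float64(1.6415697740741204), np.float64(1.6415697740737987)]) top (array([701.19, 214.46, 444.44]), [np.float64(2.2202770075559197), np.float64(2.2202770075559606)]) (array([ 779.13, -230.56,  436.44]), [np.float64(11.010607256392559), np.float64(11.010607256392504)])
vial [ 600.57 -239.87   40.  ]
beaker [ 725.37 -181.21   40.  ]
blue [ 666.08 -300.07   60.  ]
(446, -327, 132) [247.42 164.91]
(446, -373, 132) [251.25 203.72]
(446, -302, 105) [245.76 139.61]
(446, -398, 105) [253.11 214.77]
138 [104 104 102 100  96  93  93  98 102 105 108 109 106 106 106 103 102  97  93  91  91  98 107 110 111 109 110 108]
143 [ 82  74  74  76  85  98 106 109  98  87  89 103 111 115 117 115 105  88  84  96 108 111 109 1
[... 1207 characters left out ...]
2  70  72  71  69  68  63  66  76  99 113 118 121 120 119 118 111  97  74  66  67  76  87 101 104  95  85  86]
203 [ 83  83  83  83  81  79  74  73  78  96 113 118 118 119 118 118 114 102  97 105 112 115 111 109 109 111 110 110]
208 [152 151 152 151 152 152 152 148 139 125 118 117 117 118 117 117 123 136 145 149 150 151 151 150 150 151 151 150]
213 [150 151 150 150 151 150 150 150 151 147 137 124 119 120 119 121 133 144 150 151 149 150 150 148 145 144 145 147]
218 [150 151 151 151 150 150 150 149 150 147 136 124 118 119 118 121 131 145 149 151 150 147 142 136 138 145 149 150]
223 [150 149 151 150 150 150 150 149 149 150 150 151 150 150 150 151 150 149 149 149 148 148 145 139 140 142 146 149]
```

```bash
python3 - <<'E'
from h import *
np.set_printoptions(precision=2,suppress=True,linewidth=150)
f=lambda x,y:(150+x/4-.375,120+y/4-.375)
a=np.radians(12.3);X=np.array([np.cos(a),np.sin(a),0]);Y=np.array([-X[1],X[0],0])
g0=cv2.imread('pics/w8.png',0)[120:220,160:340].astype(np.float32)
for k in range(3):
    im,ci=grab('wrist'); s=arm.read_state()
    g=cv2.cvtColor(im,cv2.COLOR_RGB2GRAY)[120:220,160:340].astype(np.float32)
    sh,_=cv2.phaseCorrelate(g0,g); A=[]
    for p in [(325,393),(495,393)]:
        o,d=ray(ci,np.array(f(*p))+sh); q=o+d*(69-o[2])/d[2]; A.append(q-X*12*np.hypot(1,d@X/-d[2]))
    m=sum(A)/2; pb=onz(ci,np.array(f(412,406))+sh,45)
    print(sh,s['tcp_pos'],np.array(ci['pose'])[:3,3],m,m@X,m@Y,'socket from plate back',pb@X-25.4,'relTCP',(m-s['tcp_pos'])@X)
plan((446,-350,235),84)
E
```

```text
(0.2234121201576329, 1.1191637941850487) [598.18 -29.45 109.83] [522.12 -45.23 272.99] [595.65 -29.19  69.  ] 575.7556094763565 -155.4060295142676 socket from plate back 577.0952866153783 relTCP -2.4222189781102332
(0.21818136363039287, 0.4860889422396468) [597.45 -29.64 108.83] [521.45 -45.59 271.62] [593.26 -29.87  69.  ] 573.2810068492957 -155.56924811675458 socket from plate back 574.4221609886672 relTCP -4.142978874991045
(0.14269709815911824, 0.42405160799718544) [597.06 -29.66 108.28] [521.02 -45.77 270.77] [592.01 -30.22  69.  ] 571.9844428352023 -155.64181480095547 socket from plate back 573.0387428383087 relTCP -5.046929618755714
shift mm [ 215.8 -281.1 -126.1] turn [ -0.16  -0.12 108.22]
```

Request:
jog_arm(
  steps=[
    [0.0, 0, -0.05, 0, 0, 8, -1],
    [0.03, -0.02, -0.1, 0, 0, 16, -1],
    [0.06, -0.06, -0.125, 0, 0, 25, -1],
    [0.1, -0.1, -0.126, 0, 0, 33, -1],
    [0.13, -0.14, -0.126, 0, 0, 42, -1],
    [0.16, -0.18, -0.126, 0, 0, 50, -1],
    [0.18, -0.22, -0.126, 0, 0, 58, -1],
    [0.2, -0.25, -0.126, 0, 0, 66, -1],
  ],
)

```text
t: 9.2
tcp_pos: [454.2, -316.8, 234.7]
eef_rot: [-0.001, 0.455, 0.891, -0.001]
force: [1.0, -0.2, -0.7]
width: 0.999
grip_force: 0.0
```

```bash
python3 - <<'E'
from h import *
plan((446,-350,225),84)
E
```

```text
shift mm [-22.1 -26.1   9.7] turn [-1.600e-01 -4.000e-02  4.189e+01]
```

Request:
jog_arm(
  steps=[
    [-0.022, -0.026, 0.01, 0, 0, 42, -1],
    [-0.022, -0.026, 0.01, 0, 0, 42, -1],
    [-0.022, -0.026, 0.01, 0, 0, 42, -1],
    [-0.022, -0.026, 0.01, 0, 0, 42, -1],
    [-0.022, -0.026, 0.01, 0, 0, 42, -1],
    [-0.022, -0.026, 0.01, 0, 0, 42, -1],
    [-0.022, -0.026, 0.01, 0, 0, 42, -1],
    [-0.022, -0.026, 0.01, 0, 0, 42, -1],
  ],
)

```text
t: 10.0
tcp_pos: [447.6, -347.9, 225.0]
eef_rot: [-0.001, 0.741, 0.672, -0.001]
force: [0.6, 1.4, 0.3]
width: 1.0
grip_force: 0.0
```

```bash
python3 - <<'E'
from h import *
np.set_printoptions(precision=2,suppress=True,linewidth=170)
for k in range(4): im,ci=grab('wrist','w9.png'); print(arm.read_state()['tcp_pos'])
np.save('w9.npy',ci['pose']); 
for q in [(446,-327,132),(446,-373,132),(446,-302,105),(446,-398,105)]: print(q,proj(ci,q))
g=cv2.cvtColor(im,cv2.COLOR_RGB2GRAY)
for r in range(130,250,3): print(r,g[r,226:286:2])
E
```

```text
[ 447.64 -347.98  225.16]
[ 447.67 -347.99  225.27]
[ 447.66 -348.08  225.35]
[ 447.69 -348.09  225.42]
(446, -327, 132) [248.06 171.08]
(446, -373, 132) [252.66 214.43]
(446, -302, 105) [246.07 142.22]
(446, -398, 105) [254.81 225.5 ]
130 [119 119 118 112 119 120 120 119 122 121 113 122 121 123 122 122 124 123 123 124 123 123 125 127 127 125 125 125 125 127]
133 [124 124 124 124 125 125 125 126 125 126 127 128 128 127 128 129 128 130 129 130 130 129 130 131 131 131 133 133 132 133]
136 [122 123 123 124 124 125 125 126 125 125 126 126 127 128 128 128 129 129 129 130 130 130 131 131 131 131 131 132 132 133]
139 [112  96 110 114 113 113 113 106  92 111 115 115 115 116 107  92  94 113 117 118 117 109  93  95 115 119 119 121 109  89]
142 [ 93  71  77 108 126 121 115 103  72  73 100 121 119 122 108  74  71  93 125 130 117  89  78  70  86 123 133 118  89  79]
145 [101 113  91 101 107  75  71  81 106 109  85 102 115 116  91  88 110 109 109  86  76  76  75  93 111 106  87  76  74  68]
148 [ 98 102  86  74  74  74  74  77  71  70  78 108 115 119 121  98 100 103 121 126 128 128 119  98 100 109
[... 3475 characters left out ...]
1 155 149 149 146 145 137 143 148 149 150 148 148 148 149 150 149 145]
235 [151 150 151 149 150 149 148 150 150 150 148 149 149 147 146 147 145 145 139 130 135 145 147 145 146 145 146 145 145 139]
238 [148 150 150 150 149 148 147 148 147 148 147 146 147 144 146 146 145 145 145 141 133 132 140 146 146 146 146 146 145 145]
241 [148 150 150 149 150 149 148 146 148 148 148 147 146 147 148 148 146 148 146 147 146 146 147 149 149 149 149 148 147 146]
244 [149 149 150 150 151 150 151 150 149 149 149 149 151 150 149 150 149 150 150 151 150 150 149 149 149 149 149 150 150 150]
247 [148 150 149 152 151 151 150 149 150 150 151 151 151 151 149 151 150 150 151 151 150 150 150 149 150 150 149 151 151 151]
```

The lid's tab measures 9.7 px thick and about 43.5 rows long, which matches 10 x 46 mm at z≈132. That puts it at about (445.6, -354.4) with yaw -5.3°.

```bash
python3 - <<'E'
from h import *
plan((445.6,-354.4,105),84.7)
E
```

```text
shift mm [ -6.4  -1.2 120.4] turn [-0.1   0.02 -0.41]
```

Request:
jog_arm(
  steps=[
    [-0.0064, -0.0015, 0.045, 0, 0, -0.4, -1],
    [-0.0064, -0.0015, 0.08, 0, 0, -0.4, -1],
    [-0.0064, -0.0015, 0.105, 0, 0, -0.4, -1],
    [-0.0064, -0.0015, 0.12, 0, 0, -0.4, -1],
    [-0.0064, -0.0015, 0.12, 0, 0, -0.4, -1],
    [-0.0064, -0.0015, 0.12, 0, 0, -0.4, -1],
  ],
)

```text
t: 10.8
tcp_pos: [446.0, -354.6, 106.3]
eef_rot: [-0.0, 0.739, 0.673, -0.001]
force: [0.4, -0.7, -0.2]
width: 1.001
grip_force: 0.0
```

```bash
python3 - <<'E'
from h import *
np.set_printoptions(precision=2,suppress=True,linewidth=170)
im,ci=grab('wrist','w10.png'); s=arm.read_state(); tcp=np.array(s['tcp_pos']);print(tcp,s['force'])
q=R.from_quat(np.roll(s['eef_rot'],-1)).as_matrix()
for n,v in [('tab+',(23,0,-27)),('tab-',(-23,0,-27)),('pan+',(48,0,0)),('pan-',(-48,0,0))]: print(n,proj(ci,tcp+q@np.array(v,float)))
g=cv2.cvtColor(im,cv2.COLOR_RGB2GRAY)
for r in range(170,330,4): print(r,g[r,232:280:2])
E
```

```text
[ 446.31 -354.75  106.87] [-0.25  0.84 -0.16]
tab+ [251.65 217.65]
tab- [251.64 288.85]
pan+ [251.83 162.73]
pan- [251.78 293.85]
170 [ 69  69  69  68  70  65  96 163 181 183 186 185 159 118 120 120 120 121 120 120 120 120 120 121]
174 [ 69  70  69  69  69  60 101 167 186 188 191 191 163 108 108 115 117 118 119 120 120 111 110 109]
178 [ 67  69  69  68  67  55  99 166 186 189 192 191 161  77  69  69  67  68  70  67  70  70  70  68]
182 [ 69  69  69  68  65  45  97 166 185 189 192 190 161  77  68  69  69  69  71  69  68  70  69  69]
186 [ 67  67  70  67  63  43  95 164 185 189 191 190 162  90  70  69  70  67  68  69  67  68  70  69]
190 [ 68  68  69  67  62  45  92 164 186 188 192 190 162 111  96  70  68  68  69  69  68  68  69  69]
194 [ 68  67  68  68  63  45  92 164 185 189 192 189 161 111  95  67  68  69  69  67  68  70  69  68]
198 [ 66  67  67  67  62  41  88 163 184 189 191 189 160 111  94  68  67  70  67  68  68  67  68  67]
202 [ 67  65  66  68  62  39  87 161 185 188 191 189 161 110  94  69  68  69  67  67  68  68  69  67]
206 [ 65  67  67  67  63  42  66 109 130 146 161 154
[... 2265 characters left out ...]
 92 92 92 92 93 93 93 93 92 93 93]
302 [63 62 63 72 73 71 66 62 62 63 82 98 99 99 99 97 98 97 97 99 98 97 98 99]
306 [62 60 60 62 62 60 59 61 60 59 72 86 86 84 90 92 93 91 91 92 92 92 92 92]
310 [118 117 118 118 118 119 118 119 117 118 118 118 119 118 120 120 118 118 120 119 119 118 120 119]
314 [145 146 146 146 145 146 146 145 146 146 146 148 146 148 147 147 148 147 147 147 147 147 147 145]
318 [145 146 146 145 145 144 145 144 144 146 145 146 147 147 148 147 146 147 146 146 146 147 146 145]
322 [145 145 144 144 145 145 144 145 145 145 146 146 145 145 147 147 146 146 146 145 145 146 146 146]
326 [145 146 146 145 145 146 145 145 144 145 144 144 145 145 145 144 136 128 123 117 100  92  89  88]
```

```bash
python3 - <<'E'
from h import *
np.set_printoptions(precision=2,suppress=True,linewidth=170)
c2=imaging.camera_info('wrist'); c1=dict(c2); c1['pose']=np.load('w9.npy'); tcp=np.array(arm.read_state()['tcp_pos']); print(tcp)
g9=cv2.imread('pics/w9.png',0);g10=cv2.imread('pics/w10.png',0)
print('w9 ',[(r,int(g9[r,248:253].mean())) for r in list(range(144,154))+list(range(170,186))+list(range(214,236))])
print('w10',[(r,int(g10[r,247:255].mean())) for r in list(range(150,172,1))+list(range(202,228))])
for n,a,b in [('tabtop+',179.5,221.5),('shade',173.5,205.5)]:
    print(n,tri([ray(c1,(250.5,a)),ray(c2,(250.5,b))]))
E
```

```text
[ 446.31 -354.75  106.87]
w9  [(144, 112), (145, 111), (146, 112), (147, 113), (148, 113), (149, 120), (150, 147), (151, 177), (152, 189), (153, 190), (170, 188), (171, 188), (172, 182), (173, 159), (174, 124), (175, 105), (176, 104), (177, 105), (178, 107), (179, 111), (180, 116), (181, 117), (182, 118), (183, 118), (184, 118), (185, 118), (214, 118), (215, 117), (216, 118), (217, 118), (218, 118), (219, 118), (220, 117), (221, 117), (222, 119), (223, 119), (224, 119), (225, 119), (226, 119), (227, 119), (228, 120), (229, 130), (230, 146), (231, 155), (232, 152), (233, 149), (234, 148), (235, 148)]
w10 [(150, 118), (151, 119), (152, 114), (153, 111), (154, 110), (155, 110), (156, 111), (157, 111), (158, 111), (159, 112), (160, 111), (161, 112), (162, 112), (163, 113), (164, 112), (165, 111), (166, 112), (167, 119), (168, 145), (169, 170), (170, 182), (171, 186), (202, 186), (203, 183), (204, 176), (205, 166), (206, 144), (207, 117), (208, 103), (209, 102), (210, 102), (211, 102), (212, 102), (213, 103), (214, 102), (215, 102), (216, 103), (217, 103), (218, 102), (219, 103), (220, 104), (221, 106), (222, 109), (223, 112), (224, 114), (225, 115), (226, 115), (227, 115)]
tabtop+ (array([ 447.54, -336.47,  129.25]), [np.float64(0.11370997414543757), np.float64(0.11370997414543409)])
shade (array([ 447.31, -336.66,  102.79]), [np.float64(0.1400787490411621), np.float64(0.14007874904114018)])
```

```bash
python3 - <<'E'
from h import *
np.set_printoptions(precision=2,suppress=True,linewidth=170)
c2=imaging.camera_info('wrist'); c1=dict(c2); c1['pose']=np.load('w9.npy'); c0=dict(c2); c0['pose']=np.load('w1.npy')[0]
print('panel+',tri([ray(c1,(250.5,150.1)),ray(c2,(250.5,168.2))]))
for n,a,z in [('tabbase',173.6,105),('panel-',229.6,105)]: print(n,onz(c1,(250.5,a),z))
print('tabbase',onz(c2,(250.5,206),105),'tabtop',onz(c2,(250.5,222),132),onz(c1,(250.5,179.5),132))
ct=imaging.camera_info('top')
g=cv2.imread('pics/top0.png'); 
for r in (236,238,240,242,244,246): print(r,g[r,354:412:2].mean(1).astype(int))
for y in(-306.5,-402.5,-311,-407): print(y,proj(ct,(446,y,105)))
E
```

```text
panel+ (array([ 449.96, -310.12,  109.14]), [np.float64(0.05613459222818313), np.float64(0.05613459222831456)])
tabbase [ 447.23 -336.23  105.  ]
panel- [ 440.53 -402.69  105.  ]
tabbase [ 447.51 -336.19  105.  ] tabtop [ 447.76 -335.56  132.  ] [ 447.53 -335.74  132.  ]
236 [ 77  67  79  96  97  98  98 104 112 106 101  93  93  93  91  56  45  86  82  60 103 121 111 120 111 115 118 115 106]
238 [ 88  84  86  85 127 160 163 154 152 144 121 103 111 111 108  72  54  51  48  76  91 124 122 121 119 112 113 111 111]
240 [ 74  70  80  74 105 143 143 150 153 157  90  99 157 165 163 160 156 156 146 124 112 124 123 122 123 122 121 114 113]
242 [ 42  64  74  54  44  46  35  53  56  66  60  79 123 135 145 150 156 155 160 157 159 157 157 159 162 126 119 120 118]
244 [ 79  49  46  46  51  50  54  52  52  57  53  50  48  37  47  45  49  56  77  99 126 137 147 147 154 125 122 121 120]
246 [ 82  47  49  53  54  52  49  47  49  52  50  51  54  51  53  50  38  36  41  46  92 120 123 121 122 123 122 123 119]
-306.5 [360.39 240.3 ]
-402.5 [402.67 241.19]
-311 [362.36 240.34]
-407 [404.66 241.23]
```

Request:
jog_arm(
  steps=[
    [0, 0, -0.045, 0, 0, 0, -1],
    [-0.02, 0, -0.09, 0, 0, 0, -1],
    [-0.06, 0, -0.094, 0, 0, 0, -1],
    [-0.083, 0, -0.094, 0, 0, 0, -1],
    [-0.083, 0, -0.094, 0, 0, 0, -1],
    [-0.083, 0, -0.094, 0, 0, 0, -1],
    [-0.083, 0, -0.094, 0, 0, 0, -1],
  ],
)

```text
t: 11.55
tcp_pos: [438.5, -435.6, 200.2]
eef_rot: [-0.0, 0.739, 0.674, -0.0]
force: [-0.3, -0.4, -0.3]
width: 1.001
grip_force: 0.0
```

```bash
python3 - <<'E'
from h import *
np.set_printoptions(precision=1,suppress=True,linewidth=200)
im,ci=grab('wrist','w11.png'); np.save('w11.npy',ci['pose']); s=arm.read_state(); print(s['tcp_pos'],np.array(ci['pose'])[:3,3])
for q in [(446,-310,105),(446,-335,132),(446,-335,105),(446,-381,132),(446,-406,105)]: print(q,proj(ci,q))
g=cv2.cvtColor(im,cv2.COLOR_RGB2GRAY)
c=int(round(proj(ci,(446,-357,132))[0])); print(c)
v=g[:,c-1:c+2].mean(1).astype(int); print(list(enumerate(v))[40:180])
for r in range(62,170,6): print(r,g[r,c-14:c+15])
E
```

```text
[ 438.5 -435.6  200.1] [ 446.7 -356.1  362. ]
(446, -310, 105) [247.2  54.6]
(446, -335, 132) [249.5  81.5]
(446, -335, 105) [249.8  84.4]
(446, -381, 132) [254.5 138.6]
(446, -406, 105) [256.6 161.3]
252
[(40, np.int64(150)), (41, np.int64(150)), (42, np.int64(150)), (43, np.int64(151)), (44, np.int64(150)), (45, np.int64(151)), (46, np.int64(151)), (47, np.int64(151)), (48, np.int64(151)), (49, np.int64(151)), (50, np.int64(152)), (51, np.int64(151)), (52, np.int64(151)), (53, np.int64(143)), (54, np.int64(126)), (55, np.int64(137)), (56, np.int64(175)), (57, np.int64(196)), (58, np.int64(201)), (59, np.int64(201)), (60, np.int64(200)), (61, np.int64(200)), (62, np.int64(200)), (63, np.int64(200)), (64, np.int64(200)), (65, np.int64(201)), (66, np.int64(200)), (67, np.int64(200)), (68, np.int64(201)), (69, np.int64(201)), (70, np.int64(201)), (71, np.int64(200)), (72, np.int64(200)), (73, np.int64(200)), (74, np.int64(201)), (75, np.int64(200)), (76, np.int64(200)), (77, np.int64(200)), (78, np.int64(200)), (79, np.int64(200)), (80, np.int64(200)), (81, np.int64(196)), (82, np.int6
[... 3602 characters left out ...]
3 116 150 170 183 190 194 197 200 201 197 187 167 141 131 131 132 133 131 132 131 133 132]
140 [ 76  75  74  72  69  67  63  59  84 135 170 186 192 195 197 195 180 149 109  84  76  74  79  90 103 113 116 115 115]
146 [ 72  73  71  73  74  74  69  65  89 135 173 189 195 198 200 196 178 142 106  96 101 111 117 115 109 106 106 106 108]
152 [ 89 101 105 105 106 107 112 112 118 143 172 188 194 197 199 195 177 143 121 117 116 115 116 115 118 119 120 121 121]
158 [155 154 153 153 152 153 154 153 149 158 174 187 193 197 199 195 182 164 155 153 153 153 154 152 153 154 154 152 153]
164 [146 151 154 154 153 153 152 152 153 152 149 142 141 145 151 151 151 153 151 151 152 152 153 153 153 155 153 155 155]
```

```bash
python3 - <<'E'
from h import *
plan((445.7,-358.4,105),84.7)
E
```

```text
shift mm [77.6  0.2 95.1] turn [-0.06  0.02  0.03]
```

Request:
jog_arm(
  steps=[
    [0.045, 0, 0, 0, 0, 0, -1],
    [0.0776, 0, 0, 0, 0, 0, -1],
    [0.0776, 0, 0.035, 0, 0, 0, -1],
    [0.0776, 0, 0.07, 0, 0, 0, -1],
    [0.0776, 0, 0.09, 0, 0, 0, -1],
    [0.0776, 0, 0.095, 0, 0, 0, -1],
    [0.0776, 0, 0.095, 0, 0, 0, -1],
    [0.0776, 0, 0.095, 0, 0, 0, -1],
  ],
)

```text
t: 12.4
tcp_pos: [445.8, -359.8, 105.8]
eef_rot: [0.0, 0.739, 0.673, -0.001]
force: [-0.6, -0.4, 0.1]
width: 0.996
grip_force: 0.0
```

Request:
jog_arm(
  steps=[
    [0, 0, 0, 0, 0, 0, 1],
    [0, 0, 0, 0, 0, 0, 1],
    [0, 0, 0, 0, 0, 0, 1],
    [0, 0, 0, 0, 0, 0, 1],
    [0, 0, 0, 0, 0, 0, 1],
    [0, 0, 0, 0, 0, 0, 1],
    [0, 0, 0, 0, 0, 0, 1],
    [0, 0, 0, 0, 0, 0, 1],
  ],
  grip_force=35,
)

```text
t: 13.2
tcp_pos: [444.9, -359.6, 104.5]
eef_rot: [-0.0, 0.739, 0.673, -0.001]
force: [-0.3, -0.9, 0.5]
width: 0.307
grip_force: 0.0
```

Request:
jog_arm(
  steps=[
    [0, 0, 0, 0, 0, 0, 1],
    [0, 0, 0, 0, 0, 0, 1],
    [0, 0, 0, 0, 0, 0, 1],
    [0, 0, 0, 0, 0, 0, 1],
    [0, 0, 0, 0, 0, 0, 1],
  ],
)

```text
t: 13.7
tcp_pos: [444.9, -359.7, 104.5]
eef_rot: [-0.0, 0.739, 0.673, -0.001]
force: [0.3, 0.5, 0.1]
width: 0.111
grip_force: 35.0
```

Request:
jog_arm(
  steps=[
    [0, 0, -0.02, 0, 0, 0, 1],
    [0, 0, -0.045, 0, 0, 0, 1],
    [0, 0, -0.075, 0, 0, 0, 1],
    [0, 0, -0.105, 0, 0, 0, 1],
    [0, 0, -0.125, 0, 0, 0, 1],
    [0.02, 0, -0.125, 0, 0, 0, 1],
    [0.05, 0, -0.125, 0, 0, 0, 1],
    [0.08, 0, -0.125, 0, 0, 0, 1],
  ],
)

```text
t: 14.5
tcp_pos: [452.0, -277.8, 228.3]
eef_rot: [-0.001, 0.74, 0.673, -0.001]
force: [-0.4, 0.2, -0.4]
width: 0.11
grip_force: 35.0
```

```bash
python3 - <<'E'
from h import *
s=arm.read_state();print(s['tcp_pos'],s['force'],s['width'])
plan((540,-35,230),102.3)
E
```

```text
[ 452.04161608 -277.78560128  228.30431445] [-0.35034459  0.1523695  -0.39762459] 0.10954659813925315
shift mm [250.   64.8  -1.8] turn [ -0.16  -0.05 -17.69]
```

Request:
jog_arm(
  steps=[
    [0.03, 0, -0.002, 0, 0, -2, 1],
    [0.07, 0, -0.002, 0, 0, -5, 1],
    [0.11, 0.01, -0.002, 0, 0, -9, 1],
    [0.15, 0.02, -0.002, 0, 0, -12, 1],
    [0.19, 0.04, -0.002, 0, 0, -15, 1],
    [0.22, 0.055, -0.002, 0, 0, -17.7, 1],
    [0.24, 0.065, -0.002, 0, 0, -17.7, 1],
    [0.25, 0.065, -0.002, 0, 0, -17.7, 1],
  ],
)

```text
t: 15.3
tcp_pos: [540.9, -33.4, 230.6]
eef_rot: [-0.001, 0.625, 0.781, -0.0]
force: [-0.2, 0.2, -0.5]
width: 0.113
grip_force: 35.0
```

```bash
python3 - <<'E'
from h import *
s=arm.read_state();print(s['tcp_pos'],s['force'],s['width'])
plan((597.3,-30.5,200),102.3)
E
```

```text
[540.92610269 -33.43031845 230.5894808 ] [-0.2215557   0.16916593 -0.46165681] 0.11349655774318566
shift mm [-9.5 55.7 30.5] turn [-0.11 -0.09  0.33]
```

Request:
jog_arm(
  steps=[
    [-0.004, 0.03, 0, 0, 0, 0.3, 1],
    [-0.0095, 0.0557, 0.01, 0, 0, 0.3, 1],
    [-0.0095, 0.0557, 0.03, 0, 0, 0.3, 1],
    [-0.0095, 0.0557, 0.04, 0, 0, 0.3, 1],
    [-0.0095, 0.0557, 0.04, 0, 0, 0.3, 1],
    [-0.0095, 0.0557, 0.04, 0, 0, 0.3, 1],
    [-0.0095, 0.0557, 0.04, 0, 0, 0.3, 1],
  ],
)

```text
t: 16.0
tcp_pos: [597.2, -34.7, 192.3]
eef_rot: [0.0, 0.629, 0.777, -0.0]
force: [0.1, 0.2, -0.4]
width: 0.114
grip_force: 35.0
```

```bash
python3 - <<'E'
from h import *
np.set_printoptions(precision=1,suppress=True,linewidth=220)
for k in range(3): im,ci=grab('wrist','w12.png'); s=arm.read_state();print(s['tcp_pos'],s['force'])
plan((597.3,-30.5,185),102.3)
a=np.radians(12.3);X=np.array([np.cos(a),np.sin(a),0]);Y=np.array([-X[1],X[0],0]);B=577.2*X-155.9*Y+[0,0,69]
for n,x,y,z in [('k+out',0,22,12),('k+ front',-12,22,0),('k+ back',12,22,0),('k+in top',0,12,12),('heatback',25.4,40,-24),('lidtop+',0,0,0)]: print(n,proj(ci,B+x*X+y*Y+[0,0,z]))
t=np.array(s['tcp_pos'])
for n,y,z in [('tab+top',23,27),('pan+',48,0),('pan+low',48,-72)]: print(n,proj(ci,t+(y+1.2)*Y+[0,0,z]))
g=cv2.cvtColor(im,cv2.COLOR_RGB2GRAY); u,v=proj(ci,B+22*Y+[0,0,12]).astype(int); print(u,v)
for r in range(v-26,v+40,3): print(r,g[r,u-40:u+42:3])
E
```

```text
[597.3 -34.7 192.3] [ 0.3 -0.6 -0.8]
[597.3 -34.7 192.2] [ 1.2  0.5 -0.9]
[597.3 -34.7 192.1] [ 0.6 -0.4  0. ]
shift mm [4.1 0.9 7.1] turn [-0.   0.  -0.3]
k+out [252.4 161. ]
k+ front [241.3 158.9]
k+ back [263.5 158.8]
k+in top [252.5 170.4]
heatback [274.5 139.5]
lidtop+ [252.5 178.6]
tab+top [250.5 214.6]
pan+ [250.6 160. ]
pan+low [251.2 144.7]
252 160
134 [191 194 192 193 193 165 188 151 185 188 188 189 191 192 192 191 192 195 197 198 199 171 144 146 147 146 147 148]
137 [192 190 187 195 198 164 167 129 176 186 187 190 190 189 191 192 194 196 197 198 198 169 144 145 146 145 146 146]
140 [146 123 125 125 146 124 119 110 177 185 188 189 189 189 191 192 193 194 197 197 197 168 145 146 144 146 145 145]
143 [125 124 124 123 122 114 120 110 160 184 186 188 189 190 191 192 192 194 195 196 196 168 144 145 145 144 144 145]
146 [127 123 125 121 123 114 120 107 150 175 174 176 155 131 137 176 180 178 180 181 182 155 145 146 145 145 144 145]
149 [177 122 115 120 122 116 117 112 179 187 186 188 132 109 113 165 191 189 192 191 193 179 145 146 145 145 144 145]
152 [194 138 123 122 123 115 118
[... 1155 characters left out ...]
7 119 121 119 121 119 113 109 117 119  85  78 172 187 193 175 110 122 195 193 194 171 144 144 145 144 144 144]
185 [110 117 120 121 120 119 112 110 116 118  86  78 172 188 193 154 109 120 194 192 195 165 143 144 145 144 146 145]
188 [115 105 111 112 118 120 112 110 116 117  95  67 125 145 177 114 111 129 194 185 189 165 142 145 144 145 145 145]
191 [120 114 112 117 119 119 111 109 112 100  95  65 116 116 117 113 110 125 193 170 171 164 144 144 145 146 146 145]
194 [120 118 120 121 122 120 109 110 115 116 100  63 116 118 118 112 110 141 192 190 187 159 142 144 144 144 145 144]
197 [119 117 119 120 121 120 110 108 110 114  98  60 116 117 117 113 109 125 181 183 181 146 143 142 143 143 144 143]
```

Request:
jog_arm(
  steps=[
    [0.0041, 0.0009, 0, 0, 0, -0.3, 1],
    [0.0041, 0.0009, 0, 0, 0, -0.3, 1],
    [0.0041, 0.0009, 0.007, 0, 0, -0.3, 1],
    [0.0041, 0.0009, 0.008, 0, 0, -0.3, 1],
    [0.0041, 0.0009, 0.008, 0, 0, -0.3, 1],
  ],
)

```text
t: 16.65
tcp_pos: [596.8, -30.5, 182.5]
eef_rot: [-0.001, 0.627, 0.779, -0.001]
force: [-0.4, 0.5, -1.5]
width: 0.112
grip_force: 35.0
```

```bash
python3 - <<'E'
from h import *
s=arm.read_state();print(s['tcp_pos'],s['force'])
plan((597.4,-30.5,171),102.3)
E
```

```text
[596.75909449 -30.47189179 182.51760075] [-0.44564726  0.46404228 -1.50862662]
shift mm [-0.2  0.7 11.5] turn [-0.16 -0.01  0.03]
```

Request:
jog_arm(
  steps=[
    [0, 0.0006, 0.003, 0, 0, 0, 1],
    [0, 0.0006, 0.006, 0, 0, 0, 1],
    [0, 0.0006, 0.009, 0, 0, 0, 1],
    [0, 0.0006, 0.012, 0, 0, 0, 1],
    [0, 0.0006, 0.012, 0, 0, 0, 1],
    [0, 0.0006, 0.012, 0, 0, 0, 1],
  ],
)

```text
t: 17.25
tcp_pos: [597.6, -30.2, 171.1]
eef_rot: [-0.001, 0.627, 0.779, -0.001]
force: [0.3, -0.6, -0.5]
width: 0.114
grip_force: 35.0
```

Request:
jog_arm(
  steps=[
    [0, 0, 0.002, 0, 0, 0, 1],
    [0, 0, 0.004, 0, 0, 0, 1],
    [0, 0, 0.006, 0, 0, 0, 1],
    [0, 0, 0.008, 0, 0, 0, 1],
    [0, 0, 0.008, 0, 0, 0, 1],
  ],
)

```text
t: 17.75
tcp_pos: [597.5, -30.3, 162.7]
eef_rot: [-0.001, 0.627, 0.779, -0.001]
force: [-0.3, 0.4, -0.4]
width: 0.11
grip_force: 35.0
```

Request:
jog_arm(
  steps=[
    [0, 0, 0.002, 0, 0, 0, 1],
    [0, 0, 0.004, 0, 0, 0, 1],
    [0, 0, 0.0055, 0, 0, 0, 1],
    [0, 0, 0.0055, 0, 0, 0, 1],
    [0, 0, 0.0055, 0, 0, 0, 1],
  ],
)

```text
t: 18.25
tcp_pos: [597.6, -30.2, 157.6]
eef_rot: [-0.001, 0.627, 0.779, -0.001]
force: [1.0, 0.7, -1.0]
width: 0.111
grip_force: 35.0
```

Request:
jog_arm(
  steps=[
    [0, 0, 0.001, 0, 0, 0, 1],
    [0, 0, 0.0015, 0, 0, 0, 1],
    [0, 0, 0.0015, 0, 0, 0, 1],
    [0, 0, 0.0015, 0, 0, 0, 1],
  ],
)

```text
t: 18.65
tcp_pos: [597.7, -30.3, 156.2]
eef_rot: [-0.001, 0.627, 0.779, -0.001]
force: [0.4, 0.2, -0.4]
width: 0.11
grip_force: 35.0
```

Request:
jog_arm(
  steps=[
    [0, 0, 0.0005, 0, 0, 0, 1],
    [0, 0, 0.001, 0, 0, 0, 1],
    [0, 0, 0.001, 0, 0, 0, 1],
    [0, 0, 0.001, 0, 0, 0, 1],
  ],
)

```text
t: 19.05
tcp_pos: [597.6, -30.3, 155.1]
eef_rot: [-0.001, 0.627, 0.779, -0.001]
force: [0.1, -0.2, -0.3]
width: 0.11
grip_force: 35.0
```

Request:
jog_arm(
  steps=[
    [0, 0, 0.0005, 0, 0, 0, 1],
    [0, 0, 0.001, 0, 0, 0, 1],
    [0, 0, 0.001, 0, 0, 0, 1],
    [0, 0, 0.001, 0, 0, 0, 1],
  ],
)

```text
t: 19.45
tcp_pos: [597.8, -30.2, 154.4]
eef_rot: [-0.0, 0.627, 0.779, -0.001]
force: [-0.2, -0.7, 2.7]
width: 0.113
grip_force: 35.0
```

Request:
jog_arm(
  steps=[
    [0, 0, 0.0005, 0, 0, 0, 1],
    [0, 0, 0.0007, 0, 0, 0, 1],
    [0, 0, 0.0007, 0, 0, 0, 1],
    [0, 0, 0.0007, 0, 0, 0, 1],
  ],
)

```text
t: 19.85
tcp_pos: [597.9, -30.2, 154.3]
eef_rot: [-0.0, 0.627, 0.779, -0.001]
force: [-1.4, 0.2, 8.0]
width: 0.11
grip_force: 35.0
```

Request:
jog_arm(
  steps=[
    [0, 0, -0.0019, 0, 0, 0, 1],
    [0, 0, -0.0019, 0, 0, 0, 1],
    [0, 0.001, -0.0019, 0, 0, 0, 1],
    [0, 0.0018, -0.0019, 0, 0, 0, 1],
    [0, 0.0018, -0.0019, 0, 0, 0, 1],
    [0, 0.0018, -0.0019, 0, 0, 0, 1],
  ],
)

```text
t: 20.45
tcp_pos: [599.3, -29.9, 155.2]
eef_rot: [-0.001, 0.627, 0.779, -0.001]
force: [-0.5, 1.0, -1.1]
width: 0.109
grip_force: 35.0
```

Request:
jog_arm(
  steps=[
    [0, -0.0018, 0, 0, 0, 0, 1],
    [0, -0.0028, 0, 0, 0, 0, 1],
    [0, -0.0036, 0, 0, 0, 0, 1],
    [0, -0.0036, 0, 0, 0, 0, 1],
    [0, -0.0036, 0, 0, 0, 0, 1],
  ],
)

```text
t: 20.95
tcp_pos: [596.0, -30.6, 155.4]
eef_rot: [-0.0, 0.627, 0.779, -0.001]
force: [0.0, 0.3, -1.2]
width: 0.113
grip_force: 35.0
```

Request:
jog_arm(
  steps=[
    [0, -0.0008, 0, 0, 0, 0, 1],
    [0, -0.0016, 0, 0, 0, 0, 1],
    [0, -0.0016, 0, 0, 0, 0, 1],
    [0, -0.0016, 0, 0, 0, 0, 1],
  ],
)

```text
t: 21.35
tcp_pos: [594.5, -30.9, 155.5]
eef_rot: [-0.0, 0.627, 0.779, -0.001]
force: [0.8, 0.0, 0.2]
width: 0.111
grip_force: 35.0
```

Request:
jog_arm(
  steps=[
    [0, -0.0006, 0, 0, 0, 0, 1],
    [0, -0.0012, 0, 0, 0, 0, 1],
    [0, -0.0012, 0, 0, 0, 0, 1],
    [0, -0.0012, 0, 0, 0, 0, 1],
  ],
)

```text
t: 21.75
tcp_pos: [593.4, -31.2, 155.6]
eef_rot: [-0.0, 0.627, 0.779, -0.0]
force: [1.9, 0.9, 1.3]
width: 0.11
grip_force: 35.0
```

Request:
jog_arm(
  steps=[
    [0, -0.0006, 0, 0, 0, 0, 1],
    [0, -0.0006, 0, 0, 0, 0, 1],
    [0, -0.0006, 0, 0, 0, 0, 1],
  ],
)

```text
t: 22.05
tcp_pos: [592.9, -31.3, 155.6]
eef_rot: [-0.0, 0.627, 0.779, -0.0]
force: [1.8, -0.4, 2.9]
width: 0.112
grip_force: 35.0
```

Request:
jog_arm(
  steps=[
    [0, 0.003, 0, 0, 0, 0, 1],
    [0, 0.006, 0, 0, 0, 0, 1],
    [0, 0.0076, 0, 0, 0, 0, 1],
    [0, 0.0076, 0, 0, 0, 0, 1],
    [0, 0.0076, 0, 0, 0, 0, 1],
  ],
)

```text
t: 22.55
tcp_pos: [599.2, -30.0, 154.9]
eef_rot: [-0.001, 0.627, 0.779, -0.001]
force: [-2.7, -0.9, 2.3]
width: 0.113
grip_force: 35.0
```

Request:
jog_arm(
  steps=[
    [0, 0.0006, 0, 0, 0, 0, 1],
    [0, 0.001, 0, 0, 0, 0, 1],
    [0, 0.001, 0, 0, 0, 0, 1],
    [0, 0.001, 0, 0, 0, 0, 1],
  ],
)

```text
t: 22.95
tcp_pos: [600.7, -29.6, 155.4]
eef_rot: [-0.001, 0.627, 0.779, -0.001]
force: [-3.5, -0.9, 5.2]
width: 0.112
grip_force: 35.0
```

Request:
jog_arm(
  steps=[
    [0, -0.002, 0, 0, 0, 0, 1],
    [0, -0.0038, 0, 0, 0, 0, 1],
    [0, -0.0038, 0, 0, 0, 0, 1],
    [0, -0.0038, 0, 0, 0, 0, 1],
    [0, -0.0038, 0, 0, 0, 0, 1],
    [0, -0.0038, 0, 0, 0, 0, 1],
  ],
)

```text
t: 23.55
tcp_pos: [597.4, -30.2, 155.3]
eef_rot: [-0.0, 0.627, 0.779, -0.001]
force: [-0.0, 0.3, -0.6]
width: 0.11
grip_force: 35.0
```

```bash
python3 - <<'E'
from h import *
np.set_printoptions(precision=1,suppress=True,linewidth=200)
g0=cv2.imread('pics/w12.png',0); im,ci=grab('wrist','w13.png'); s=arm.read_state(); print(s['tcp_pos'],s['force'],s['width'])
g=cv2.cvtColor(im,cv2.COLOR_RGB2GRAY); a=np.radians(12.3);X=np.array([np.cos(a),np.sin(a),0]);Y=np.array([-X[1],X[0],0])
t=np.array(s['tcp_pos']); B=t+1.2*Y-[0,0,86.5]
for n,x,y,z in [('k+out',0,22,12),('k+front',-12,22,0),('k+back',12,22,0),('k+in',0,12,12),('plateback',25.4,22,-24),('heater+yback',25.4,65,-24)]: print(n,proj(ci,B+x*X+y*Y+[0,0,z]))
im2,ct=grab('top','top2.png');im3,cs=grab('scene','scene2.png')
u,v=proj(ci,B+22*Y+[0,0,12]).astype(int)
for r in range(v-26,v+6,2): print(r,g[r,u-26:u+40:2])
E
```

```text
[597.4 -30.3 155.3] [-0.2  0.2 -0. ] 0.11284837275822412
k+out [251.6 173.1]
k+front [239.1 170.1]
k+back [264.2 170.2]
k+in [251.6 183.7]
plateback [276.1 165.1]
heater+yback [277.3 122.7]
147 [114 116 106 107 112 113 113 114 114 145 183 168 111 103 106 123 173 187 187 188 190 191 191 190 191 188 163 138 141 142 140 139 140]
149 [114 114 107 106 112 113 114 114 114 119 166 160 103 105 105 114 165 187 186 188 188 189 190 190 190 188 163 138 140 140 140 140 139]
151 [114 113 108 106 112 113 112 111 113 123 175 152 102 105 106 111 158 187 186 187 187 189 189 189 189 187 163 137 140 139 140 138 140]
153 [112 113 109 105 111 112 112 111 112 134 177 144 102 103 104 108 152 186 186 186 187 188 190 188 190 186 162 137 139 139 138 139 140]
155 [111 113 106 102 109 109 109 109 110 137 165 128 102 104 104 107 140 174 177 176 177 178 179 180 180 178 154 137 139 139 139 139 139]
157 [109 112 107 105 107 106 108 105 106 110 143 115 103 103 105 106 124 150 150 143 142 145 149 142 146 145 141 139 138 139 140 140 139]
159 [110 112 108 115 114 114 116 116 114 128 175 125 107 111 110 110 120 157 172 1
[... 597 characters left out ...]
7 139 138]
169 [109 112 107 111 113 114 115 110 105  88  73 150 178 184 187 188 173 116 103 108 110 115 112 113 111 127 167 142 139 139 138 137 138]
171 [106 111 107 111 113 115 113 108 104  84  74 151 178 183 187 188 172 117 102 109 111 114 112 112 113 153 175 141 139 138 140 139 139]
173 [106 111 107 109 113 113 114 107 104  78  74 152 177 183 186 188 168 114 105 104 110 116 112 112 112 156 173 139 140 139 139 140 138]
175 [104 111 107 109 112 113 114 104 103  67  73 152 176 182 186 187 172 121 106 104 109 114 113 112 111 133 165 139 139 139 140 138 140]
177 [105 110 105 108 111 112 113 104 101  65  71 150 177 182 186 187 171 120 104 103 108 114 110 111 112 137 166 140 140 138 139 140 138]
```

Request:
jog_arm(
  steps=[
    [0, -0.0006, 0, 0, 0, 0, 1],
    [0, -0.0006, 0, 0, 0, 0, 1],
    [0, -0.0006, 0, 0, 0, 0, 1],
    [0, -0.0006, 0, 0, 0, 0, 1],
    [0, -0.0006, 0, 0, 0, 0, 1],
  ],
)

```text
t: 24.2
tcp_pos: [596.7, -30.4, 155.3]
eef_rot: [-0.001, 0.627, 0.779, -0.001]
force: [-0.6, -0.6, -1.1]
width: 0.111
grip_force: 35.0
```

```bash
python3 - <<'E'
from h import *
s=arm.read_state(); print(s['tcp_pos'],s['force'],s['joint_velocities'])
print(arm.sign_off())
E
```

```text
[596.66152674 -30.43743151 155.33655252] [-0.56723834 -0.59248386 -1.07819803] [-0.00028858 -0.00032581 -0.0014327  -0.0008955  -0.00091304  0.0023268
 -0.00132918]
the job is handed in; nothing more can be done
None
```

I handed the job in at about 24 s (no verdict shown): the hinge block is plugged in and released, and the lid is held upright with its knuckle between the block's two and almost no contact force. The hole line-up was judged from contact and position readings because the lid hid the block from the wrist camera.

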